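# Slide box from packed rack into hooked cradle

### The arm

A 6-joint arm with a two-finger parallel gripper is mounted at the origin on the work surface. World frame = base frame: x ahead of the robot, y to its left, z up, the work surface at z = 0. Lengths are in m, angles in degrees, forces in N, time in s.
With the tool pointing down it reaches from about 0.4 to 0.825 m from the base axis. Payload 7 kg.
Tool frame: the origin (TCP) lies at the very end of the fingers, on their centre line; the grasp point (between the pads) lies 19 mm behind it (ctrl.tcp_to_grasp is the distance from the TCP to the grasp point, in m); z points along the fingers, y is the direction in which the jaws open and shut (so a half turn about z gives the same grasp; the last joint's range is limited). The gripper opens to 88 mm and grips with 3 to 60 N. Pads are 19 mm wide; open, the fingers measure 130 mm over their backs; the gripper's body (78 mm by 193 mm) begins 47 mm behind the grasp point.
Start: joints at [90.361, 20.546, 0.682, 0, -70.136, -16.507], TCP at [0.188, 0.648, 0.227] pointing down, gripper open.
Joint ranges: [-176.03, 176.03], [-82.01, 121.73], [-58.28, 71.71], [-173.87, 95.51], [-174.79, -0.11], [-173.66, 173.66]. Speed limits (degrees/s): [136.94, 136.94, 172.46, 180, 180, 180].

### API

Orientations are given as [roll, pitch, yaw] about the fixed x, y, z axes, in that order (R = Rz(yaw) Ry(pitch) Rx(roll)).
In Python, from plant import ctrl gives the robot as it stands.
- The arm moves only by the tool jog_arm, never from a script. Its argument "commands" is a list of rows, each an object of numbers: "x", "y", "z": the shift along the tool's x, y, z in cm; "roll": the turn about the tool's z in rad. In form: [{"x": .., "y": .., "z": .., "roll": ..}, ...]. A call has 1 to 12 rows; each row shifts and turns the commanded pose from where the row before left it, along the tool's axes as they then stand; what a row does not reach is not made up. A row lasts 1/10 s, in which the tool goes at most 50 mm and 8.59 degrees, less where a joint would pass 70% of its speed; a pose out of reach is approached as far as the arm can. A call is refused whole if a number of a shift passes 5 or a number of a turn 0.15, either way. A call with a gripper value outside its range is refused whole. "gripper" is the finger opening in cm, from 0 to 8.76, set as the call begins (left out, the last holds). The fingers move at their own pace and stop on an object; the grip force is fixed at half the most. Time passes only in rows, so rows that do not move let the fingers close. It gives the time, the measured TCP pose, the force and the opening at its end, in the units of the state.
- ctrl.get_obs(): the state, without advancing time (a new reading comes with each control period).
- ctrl.snapshot(name): name is "side" or "top"; returns a dict with "image" (480x640x3 uint8, red, green, blue), "mtx" (3x3 intrinsics, pixels), "position" and "orientation" of the camera in the world. Camera axes: x right, y up, looking along -z (the intrinsics and any distortion apply to the point x, -y, -z); pixel columns grow to the right and rows downward; lengths in m; the calibration is good to about 2 mm. A picture is of the moment at which its call begins. There is no depth.
- ctrl.close_job(): hands the job in, once; it reports no verdict.
Trained networks look in the newest picture that a camera, given by its name, has taken for a name from the list of things; names that differ only in an ending like _2 or _b are one class to them, and where a whole thing is asked for, a point or a joint stands for the part that bears it (a point fixed in the world has none). Each returns a list of dicts, best first, with "confidence" (0 to 1); they miss things now and then, are a little off and sometimes report something else, mostly with a low value. They report only what shows in the picture. A call takes as long as a camera call. They do not tell look-alikes from the thing itself.
- ctrl.search_frame(camera, query): "position" ([column, row] as shares, 0 to 1, of the picture: columns of its width, rows of its height, amid what is visible of it).
- ctrl.regions_of(camera, query): "mask" (480x640 bool, what is visible of it) and "position" ([column, row] as shares, 0 to 1, of the picture: columns of its width, rows of its height, amid what is visible of it).
The state is a dict: "clock": time; "joint_pos": joint angles; "qvel": joint speeds; "tau": joint torques, N m; "tool_pos": TCP position; "orientation": TCP orientation; "force": force on the tool from outside, world axes, zero at the start; "moment": the same for the moment, N m; "opening": finger opening in m.
Only numpy, scipy, OpenCV 4.12 (cv2) and the standard library are available. Lean on these libraries where they do the work, as an engineer would, in place of code of your own. Each camera call takes 0.05 s, during which the arm holds its last target.

### The job

Take the slide box with the round cap on its top out of the packed rack: tip it outward by its top until it leans on the rack's sloping front board, then take hold of it and lift it out. Load it into the steel cradle, foot end tucked in under the hook lip while the box is still tilted, then swing it down until it lies fully down on its narrow edge between the guides, capped end behind the threshold, and let go. Leave the other boxes standing in their slots and do not disturb the things around.

Things in the scene. Friction and masses are not known exactly. Their poses are not given: they have to be found in the camera images.
- rack: Fixed aluminium rack, five slots side by side along its y at pitch 35 mm (centres y = -70 to 70). Origin: on the bench under the middle of the slots. Slot floor 10 mm above the bench, ribs 12 mm high between the feet, back wall (x = 43.5 to 49.5) 40 mm and end cheeks (y = +-95) 85 mm above the bench. Nothing is above or behind the boxes' upper parts. Its x points away from the sloping front.
- capped_box: The slide box to move: closed white plastic, 84 mm deep (its x), 32 mm thick (its y), 140 mm tall (its z), 0.2 to 0.33 kg, a round cap 26 mm across and 5 mm high on its top (the others have plain tops). It starts upright in any of the five slots, 3 mm from its neighbours. Origin: centre of its underside (foot end). Its front (-x) faces the sloping board.
- capped_box_top (a point): Centre of the box's top face (140 mm above its origin along its z), under the cap.
- capped_box_heel (a point): Middle of the rear edge of the box's underside (its x = +42 mm): the corner that goes in under the lip.
- rack_slope (a point): Foot of the rack's sloping front board (rack x = -43.5 mm, 10 mm above the bench), at the boxes' front feet. The board rises towards the rack's -x, 65 mm long, 40 degrees from vertical. A box tipped that way turns on its front foot edge, passes its balance at 31 degrees and then stays leaning on the board at about 40 degrees.
- cradle_threshold (a point): Top middle of the inner face of the threshold that closes the channel's near end: cradle x = -75 mm, 12 mm high above the channel floor, 6 mm thick. The box cannot slide in level over it under the lip: it must come in tilted.
- cradle: Fixed steel cradle; base plate 200 x 110 mm, 12 mm thick. Origin: under its middle; x runs along the channel from the threshold (near the robot) to the hooked end stop. The pocket reaches from x = -75 to +75 mm, 150 mm for the 140 mm box. Side guides 37 mm apart, 6 mm thick, 20 mm high above the plate, from x = 5 to 75 mm.
- cradle_floor (a point): Middle of the channel floor, 12 mm above the cradle's origin. The box finally lies here along the channel on its narrow front face, standing 84 mm tall (box origin then 54 mm above the bench), foot end under the lip, capped end just inside the threshold.
- cradle_lip (a point): Middle of the lip's lower front edge, at cradle x = 57 mm, 88 mm above the channel floor. The lip is 6 mm thick, 50 mm wide and overhangs the pocket by 18 mm, back to the end stop's face at x = 75 mm.
- plain_box1: A plain slide box like the capped one, 84 x 32 x 140 mm, without cap, standing in the rack; to be left there. Origin: centre of its underside.
- plain_box2: A plain slide box like the capped one, 84 x 32 x 140 mm, without cap, standing in the rack; to be left there. Origin: centre of its underside.
- plain_box3: A plain slide box like the capped one, 84 x 32 x 140 mm, without cap, standing in the rack; to be left there. Origin: centre of its underside.
- plain_box4: A plain slide box like the capped one, 84 x 32 x 140 mm, without cap, standing in the rack; to be left there. Origin: centre of its underside.
- well_plate: Bystander: loose yellow plastic well plate, 86 x 128 x 39 mm, on the bench. Origin: centre of its underside.
- reagent_bottle: Bystander: loose clear bottle, 70 mm across, 160 mm tall, on the bench. Origin: centre of its underside.
- tube_rack: Bystander: loose blue rack with capped tubes, 100 x 160 mm, 107 mm tall, on the bench. Origin: centre of its underside.
Mind the look-alikes: they are no part of the job. What is shaped like the capped_box but blue, brown or red is not meant.

How it is judged (in metres and radians):
On the way, in this order (a step that is already met when the one before it is completed fails the run):
1. the capped box is tipped outward by at least 30 degrees with its foot still in its slot (angle between capped_box's own z axis and vertical above 0.52 rad and z of capped_box in the frame of rack below 0.06 m and x of capped_box in the frame of rack between -0.04 and 0.03 m and horizontal distance between capped_box and rack below 0.11 m), for 0.2 s.
2. the capped box is lifted clear out of the rack (distance between capped_box and rack above 0.13 m and z of capped_box in the frame of rack above 0.08 m), for 0.1 s.
3. its heel is in under the cradle's lip while the box is still tilted (x of capped_box_heel in the frame of cradle between 0.06 and 0.08 m and z of capped_box_heel in the frame of cradle below 0.1 m and y of capped_box_heel in the frame of cradle between -0.012 and 0.012 m and angle between capped_box's own z axis and vertical between 0.5 and 1.48 rad), for 0.1 s.
At the end, for the whole second after the job is handed in: The capped box lies on its narrow edge in the cradle, straight to 0.06 rad, centred to 6 mm, both ends down (end centres under 60 mm above the bench, true 54), foot at least 5 mm under the lip, released, at rest; each plain box stands in its slot within 12 mm and 0.12 rad (angle between the z axis of capped_box and the x axis of cradle, either way round below 0.06 rad and angle between the y axis of capped_box and the y axis of cradle, either way round below 0.1 rad and x of capped_box in the frame of cradle above 0.062 m and z of capped_box in the frame of cradle between 0.048 and 0.06 m and z of capped_box_top in the frame of cradle below 0.06 m and x of capped_box_top in the frame of cradle below -0.06 m and y of capped_box in the frame of cradle between -0.006 and 0.006 m and linear speed of capped_box below 0.01 m/s and angular speed of capped_box below 0.05 rad/s and contact force between capped_box and the fingers below 0.05 N and angle between each of plain_box1, plain_box2, plain_box3, plain_box4's own z axis and vertical below 0.12 rad and distance of each of plain_box1, plain_box2, plain_box3, plain_box4 from where it was at the start of the episode below 0.012 m); the robot touches nothing.
It fails at once if a plain box is tipped or pulled from its slot (angle between any of plain_box1, plain_box2, plain_box3, plain_box4's own z axis and vertical above 0.3 rad or distance of any of plain_box1, plain_box2, plain_box3, plain_box4 from where it was at the start of the episode above 0.03 m).
It fails at once if a bystander is knocked or shifted (distance of any of well_plate, reagent_bottle, tube_rack from where it was at the start of the episode above 0.03 m).
It also fails if it takes over 72 s, if anything falls off the work surface, if the arm or the gripper's body presses on something with over 40 N, if the wrist force passes 120 N, or if a joint passes its speed limit or range.

## Working session

There is one attempt and no reset: what is moved stays moved. The work goes in short steps, Python scripts to look and compute and a tool call to move; the robot and the scene stay as the last step left them, time stands still between calls to the robot, and variables do not carry over. Pictures are saved under pics/ and viewed, and the job is handed in when it is done.

Besides the shell and the picture viewer there is one more tool, called after ">>>" by a JSON object that holds its "api" and its "payload". jog_arm: Moves the arm, as the interface text tells. Its arguments: {"type":"object","properties":{"commands":{"type":"array"},"gripper":{"type":"number"}},"required":["commands"]}

```bash
ls -la; mkdir -p pics; python3 - <<'E'
from plant import ctrl
import cv2, numpy as np
o=ctrl.get_obs(); print(o); print(ctrl.tcp_to_grasp)
for n in ("side","top"):
    s=ctrl.snapshot(n); cv2.imwrite(f"pics/{n}0.png",s["image"][:,:,::-1]); print(n,s["mtx"],s["position"],s["orientation"],[k for k in s])
    for q in ("capped_box","capped_box_top","rack","cradle","cradle_lip","cradle_threshold","cradle_floor","rack_slope","plain_box1"):
        r=ctrl.search_frame(n,q); print(q,[(np.round(np.array(d["position"])*[640,480],1).tolist(),round(d["confidence"],2)) for d in r])
E
```

```text
total 12
drwxr-xr-x  3 agent agent 4096 Dec  6 08:30 .
drwxr-xr-x 23 root  root  4096 Dec  6 08:30 ..
drwxr-xr-x  2 agent agent 4096 Dec  6 08:30 pics
{'clock': 0.0, 'joint_pos': array([ 9.03623222e+01,  2.05907961e+01,  6.35263890e-01, -2.12848959e-02,
       -7.01339102e+01, -1.65062673e+01]), 'qvel': array([ 0.07781064, -0.05489615,  0.05807521,  0.02847714, -0.03938059,
       -0.01798868]), 'tau': array([ 3.00504162e-04, -5.82720780e+01,  2.93054241e+01,  6.99713320e+00,
        6.78488650e-03, -1.61648632e-04]), 'tool_pos': array([0.18757438, 0.64792656, 0.22563754]), 'orientation': array([ 1.79908558e+02, -6.23034905e-03, -1.61511888e+01]), 'force': array([-0.32703832,  0.61087711, -0.32697482]), 'moment': array([ 0.00537986, -0.03189869,  0.02915016]), 'opening': 0.08754229923107429}
0.0188
side [[456.48844845   0.         308.31006217]
 [  0.         456.48844845 237.50867136]
 [  0.           0.           1.        ]] [-0.16107447 -0.36248484  0.83696589] [ 49.20159208   0.9933258  -65.95246782] ['image', 'mtx', 'position', 'orientation']
capped_box [([393.9, 293.3], 0.87),
[... 719 characters left out ...]
5531 245.77099676]
 [  0.           0.           1.        ]] [ 0.30501726 -0.03895868  1.61325372] [ 10.6480192    0.90841485 -91.49672103] ['image', 'mtx', 'position', 'orientation']
capped_box [([404.8, 266.5], 0.97), ([451.8, 274.9], 0.76), ([448.1, 329.1], 0.61)]
capped_box_top [([406.9, 269.5], 0.78), ([448.2, 272.9], 0.77), ([445.2, 324.4], 0.76)]
rack [([371.2, 288.7], 0.73), ([313.2, 182.7], 0.53)]
cradle [([253.0, 271.0], 0.89)]
cradle_lip [([254.0, 268.3], 0.9)]
cradle_threshold [([253.5, 269.4], 0.78)]
cradle_floor [([255.1, 268.9], 0.84)]
rack_slope [([370.4, 291.4], 0.58)]
plain_box1 [([380.4, 264.1], 0.96), ([369.2, 260.5], 0.9), ([395.7, 266.0], 0.82), ([353.9, 259.1], 0.77)]
```

View pics/side0.png

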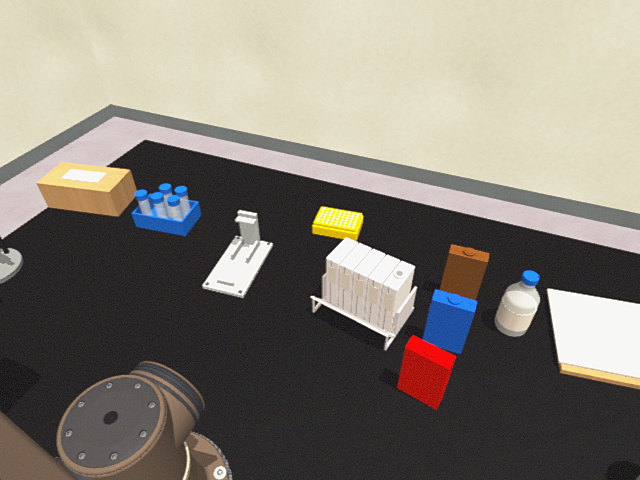

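View pics/top0.png

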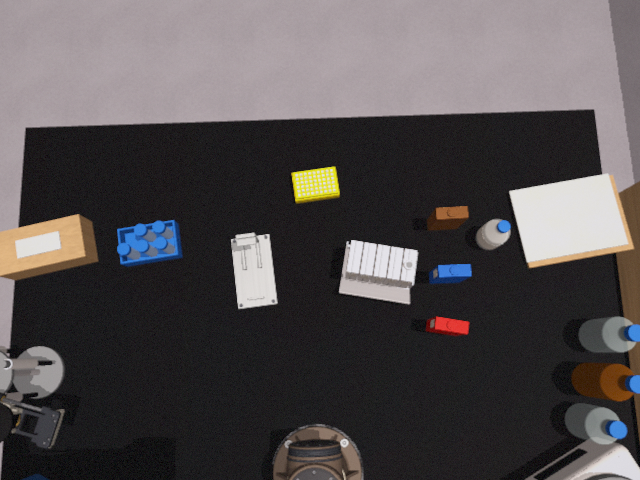

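```bash
python3 - <<'E'
import cv2
s=cv2.imread("pics/side0.png");t=cv2.imread("pics/top0.png")
cv2.imwrite("pics/s_rack.png",cv2.resize(s[225:375,300:500],(800,600),interpolation=cv2.INTER_CUBIC))
cv2.imwrite("pics/t_rack.png",cv2.resize(t[220:340,325:485],(800,600),interpolation=cv2.INTER_CUBIC))
cv2.imwrite("pics/t_cr.png",cv2.resize(t[210:330,180:340],(800,600),interpolation=cv2.INTER_CUBIC))
cv2.imwrite("pics/s_cr.png",cv2.resize(s[190:340,140:340],(800,600),interpolation=cv2.INTER_CUBIC))
E
```

```text
(no output)
```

View crops.

View pics/s_rack.png

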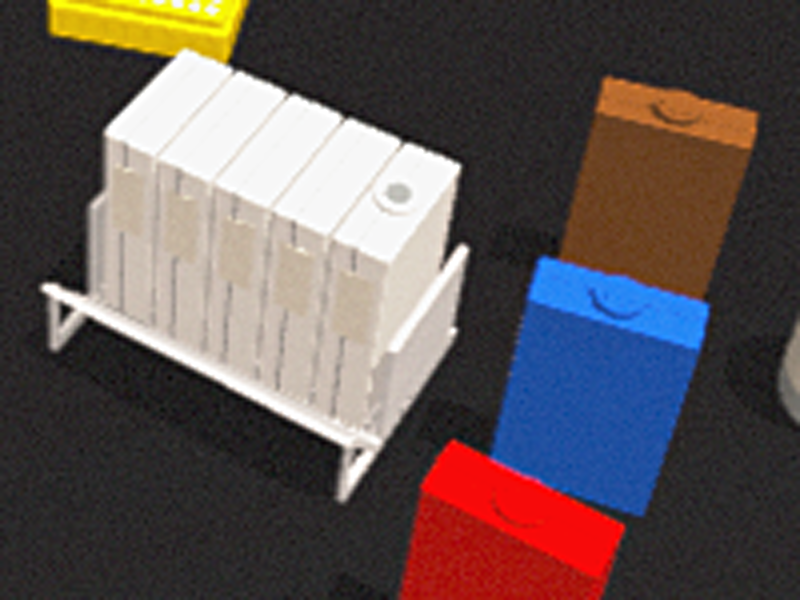

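View pics/t_rack.png

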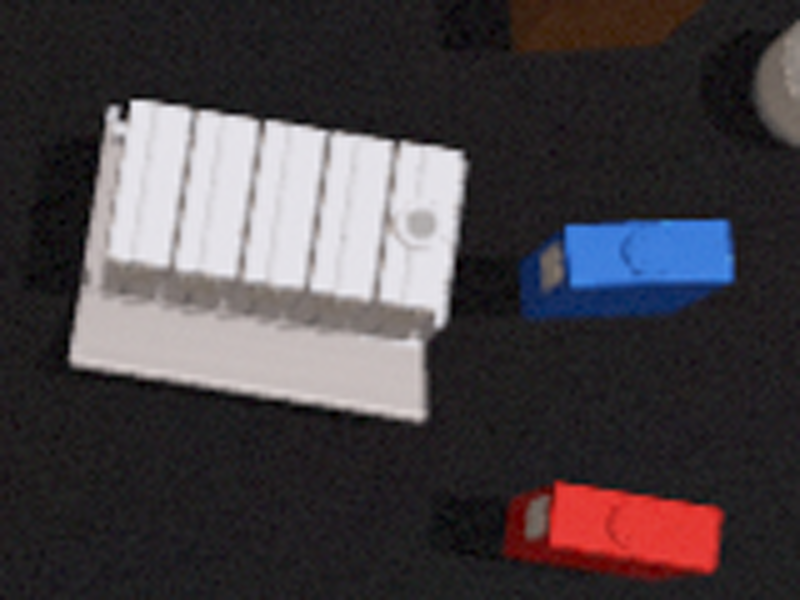

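View pics/t_cr.png

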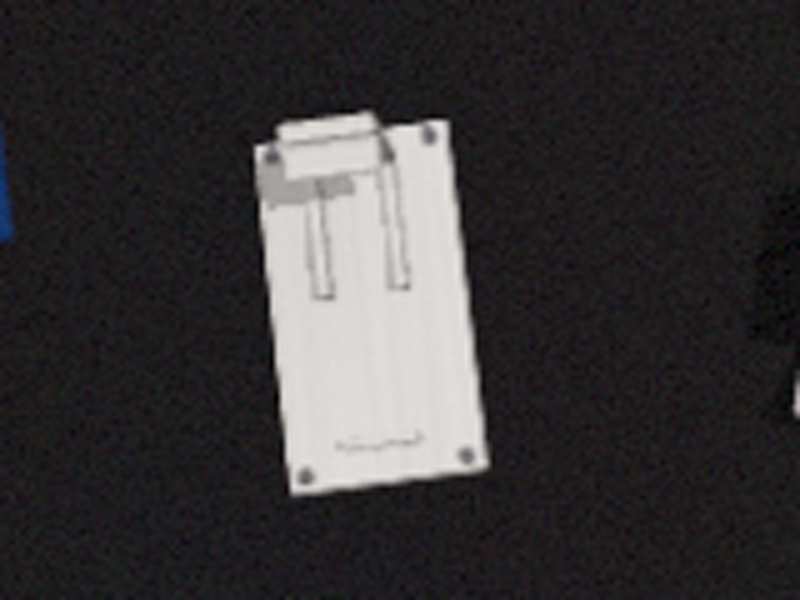

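View pics/s_cr.png

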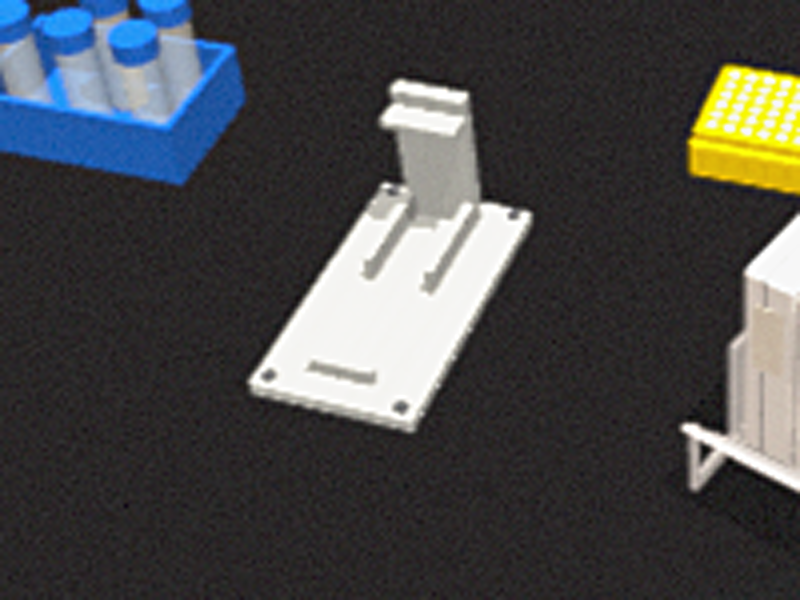

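```bash
cat > h.py <<'E'
import numpy as np, cv2
from scipy.spatial.transform import Rotation as R
from scipy.optimize import least_squares
def proj(s,P):
    P=np.atleast_2d(P); c=(P-s["position"])@R.from_euler('xyz',s["orientation"],degrees=True).as_matrix()
    q=np.c_[c[:,0],-c[:,1],-c[:,2]]@np.array(s["mtx"]).T
    return q[:,:2]/q[:,2:]
def toz(s,uv,z):
    uv=np.atleast_2d(uv); K=np.array(s["mtx"])
    d=np.c_[uv,np.ones(len(uv))]@np.linalg.inv(K).T; d=d*[1,-1,-1]
    d=d@R.from_euler('xyz',s["orientation"],degrees=True).as_matrix().T
    p=np.array(s["position"]); return p+d*((z-p[2])/d[:,2])[:,None]
def rz(a): return R.from_euler('z',a).as_matrix()
def fit(obs,x0,free_z=False):
    # obs: list of (snap, localpts, pix)
    f=lambda v: np.concatenate([(proj(s,L@rz(v[2]).T+[v[0],v[1],0])-p).ravel() for s,L,p in obs])
    r=least_squares(f,x0); return r.x,f(r.x)
E
python3 - <<'E'
from plant import ctrl; from h import *
S=ctrl.snapshot("side");T=ctrl.snapshot("top")
t=lambda c,o,k:np.array(c,float)/k+o
# cradle plate top corners: (-x,+y)... order back-left, back-right, front-right, front-left
L=np.array([[.1,.055,.012],[.1,-.055,.012],[-.1,-.055,.012],[-.1,.055,.012]])
pt=t([[255,145],[449,120],[489,468],[291,495]],[180,210],5)-.4
ps=t([[383,184],[532,214],[412,428],[250,385]],[140,190],4)-.4
for o in ([(T,L,pt)],[(S,L,ps)],[(T,L,pt),(S,L,ps)]):
    x,r=fit(o,[.4,.1,0]); print("cradle",x[:2].round(4),np.degrees(x[2]).round(2),r.round(1))
L=np.array([[.042,.086,.15],[.042,-.086,.15],[-.042,-.086,.15],[-.042,.086,.15]])
pt=t([[130,98],[467,150],[444,310],[107,260]],[325,220],5)-.4
ps=t([[185,50],[460,163],[388,262],[107,132]],[300,225],4)-.4
for o in ([(T,L,pt)],[(S,L,ps)],[(T,L,pt),(S,L,ps)]):
    x,r=fit(o,[.4,-.1,0]); print("rack",x[:2].round(4),np.degrees(x[2]).round(2),r.round(1))
print("cap", toz(T,t([[420,223]],[325,220],5),.155), toz(S,t([[398,193]],[300,225],4),.155))
print("bottle",toz(T,[[492,235]],.08),"plate",toz(T,[[316,184]],.039))
print("brown top",toz(T,[[452,212]],.14),"blue",toz(T,[[455,270]],.14))
E
```

```text
cradle [0.5409 0.1636] 5.89 [ 0.2  0.  -0.3  0.  -0.2  0.1  0.2 -0.1]
cradle [0.5404 0.1641] 6.35 [ 0.3  0.2 -0.1  0.2  0.1 -0.7 -0.2  0.4]
cradle [0.5406 0.1638] 6.11 [-0.   0.2 -0.5  0.1 -0.1  0.1  0.3  0.   0.6  0.2  0.1  0.2 -0.  -0.7
 -0.2  0.2]
rack [ 0.5376 -0.1842] -10.45 [ 0.6  0.4 -0.8 -0.  -0.3 -0.   0.4 -0.3]
rack [ 0.5398 -0.1822] -10.79 [-0.1 -0.4  0.2  0.5  0.4 -0.1 -0.5 -0.1]
rack [ 0.5385 -0.1832] -10.6 [ 0.2  0.  -1.2 -0.3 -0.8 -0.3 -0.  -0.7 -0.   0.1  0.4  0.9  0.8  0.4
 -0.4  0.5]
cap [[ 0.52402242 -0.25232974  0.155     ]] [[ 0.52557818 -0.25151175  0.155     ]]
bottle [[ 0.60989138 -0.4920318   0.08      ]] plate [[ 0.78047367 -0.01835513  0.039     ]]
brown top [[ 0.66259182 -0.37482063  0.14      ]] blue [[ 0.50884215 -0.3719506   0.14      ]]
```

>>> {"api": "jog_arm", "payload": {"commands": [{"roll": 0.123},{"roll": 0.123},{"roll": 0.123},{"roll": 0.123},{"roll": 0.123},{"roll": 0.123},{"roll": 0.123},{"roll": 0.123},{"roll": 0.123},{"roll": 0.123},{"roll": 0.123},{"roll": 0.123}], "gripper": 0}}

```text
validation failed for argument at $.co...
```

```bash
cat >> h.py <<'E'
def toolaxes(o): return R.from_euler('xyz',o["orientation"],degrees=True).as_matrix()
def need(o,target):
    d=(np.array(target)-o["tool_pos"])@toolaxes(o); return (d*100).round(2)
RK=np.array([.5385,-.183,0]); RY=np.radians(-10.6)
CR=np.array([.5406,.1638,0]); CY=np.radians(6.1)
def rack(x,y,z): return RK+rz(RY)@[x,y,z]
def cradle(x,y,z): return CR+rz(CY)@[x,y,z]
def st(o): print(round(o["clock"],2),o["tool_pos"].round(4),o["orientation"].round(2),o["joint_pos"].round(1),"F",o["force"].round(1),"op",round(o["opening"],4))
E
python3 - <<'E'
from plant import ctrl; from h import *
o=ctrl.get_obs(); st(o); print(need(o,rack(.078,-.071,.24)), need(o,rack(.078,-.071,.13)))
E
```

```text
1.1 [0.1877 0.6483 0.2266] [-180.     -0.    -16.14] [ 90.4  20.5   0.7   0.  -70.1 -16.5] F [ 0.1 -0.6 -0.2] op 0.0878
[65.26 76.42 -1.34] [65.26 76.42  9.66]
```

>>> {"api": "jog_arm", "payload": {"commands": [{"x": 0,"y": 0,"z": 0,"roll": 0.123},{"x": 0,"y": 0,"z": 0,"roll": 0.123},{"x": 0,"y": 0,"z": 0,"roll": 0.123},{"x": 0,"y": 0,"z": 0,"roll": 0.123},{"x": 0,"y": 0,"z": 0,"roll": 0.123},{"x": 0,"y": 0,"z": 0,"roll": 0.123},{"x": 0,"y": 0,"z": 0,"roll": 0.123},{"x": 0,"y": 0,"z": 0,"roll": 0.123},{"x": 0,"y": 0,"z": 0,"roll": 0.123},{"x": 0,"y": 0,"z": 0,"roll": 0.123},{"x": 0,"y": 0,"z": 0,"roll": 0.123},{"x": 0,"y": 0,"z": 0,"roll": 0.123}], "gripper": 0}}

```text
clock: 2.3
tool_pos: [0.1877, 0.6484, 0.2266]
orientation: [-180.0, 0.0, -101.0]
force: [0.1, 0.5, 0.6]
opening: 0.0015
```

```bash

python3 - <<'E'
from plant import ctrl; from h import *
o=ctrl.get_obs(); st(o); print(need(o,rack(.078,-.071,.24)), need(o,rack(.078,-.071,.13)))
E
```

```text
2.3 [0.1877 0.6484 0.2266] [-180.      0.   -101.01] [  90.4   20.5    0.7    0.   -70.1 -101.4] F [0.1 0.5 0.6] op 0.0015
[ 81.96 -58.15  -1.34] [ 81.96 -58.15   9.66]
```

>>> {"api": "jog_arm", "payload": {"commands": [{"x": 3.4,"y": -2.4,"z": -0.1,"roll": 0},{"x": 3.4,"y": -2.4,"z": -0.1,"roll": 0},{"x": 3.4,"y": -2.4,"z": -0.1,"roll": 0},{"x": 3.4,"y": -2.4,"z": -0.1,"roll": 0},{"x": 3.4,"y": -2.4,"z": -0.1,"roll": 0},{"x": 3.4,"y": -2.4,"z": -0.1,"roll": 0},{"x": 3.4,"y": -2.4,"z": -0.1,"roll": 0},{"x": 3.4,"y": -2.4,"z": -0.1,"roll": 0},{"x": 3.4,"y": -2.4,"z": -0.1,"roll": 0},{"x": 3.4,"y": -2.4,"z": -0.1,"roll": 0},{"x": 3.4,"y": -2.4,"z": -0.1,"roll": 0},{"x": 3.4,"y": -2.4,"z": -0.1,"roll": 0}]}}

```text
clock: 3.5
tool_pos: [0.3952, 0.1924, 0.2391]
orientation: [-180.0, 0.1, -100.7]
force: [1.1, 1.3, 0.3]
opening: 0.0008
```

>>> {"api": "jog_arm", "payload": {"commands": [{"x": 3.4,"y": -2.4,"z": 0,"roll": 0},{"x": 3.4,"y": -2.4,"z": 0,"roll": 0},{"x": 3.4,"y": -2.4,"z": 0,"roll": 0},{"x": 3.4,"y": -2.4,"z": 0,"roll": 0},{"x": 3.4,"y": -2.4,"z": 0,"roll": 0},{"x": 3.4,"y": -2.4,"z": 0,"roll": 0},{"x": 3.4,"y": -2.4,"z": 0,"roll": 0},{"x": 3.4,"y": -2.4,"z": 0,"roll": 0},{"x": 3.4,"y": -2.4,"z": 0,"roll": 0},{"x": 3.4,"y": -2.4,"z": 0,"roll": 0},{"x": 3.4,"y": -2.4,"z": 0,"roll": 0},{"x": 0,"y": 0,"z": 0,"roll": 0}]}}

```text
clock: 4.7
tool_pos: [0.5857, -0.2265, 0.2373]
orientation: [179.9, -0.1, -100.9]
force: [-0.1, 0.8, -1.0]
opening: 0.0003
```

```bash

python3 - <<'E'
from plant import ctrl; from h import *
o=ctrl.get_obs(); st(o); print(need(o,rack(.078,-.071,.24)), need(o,rack(.078,-.071,.13)))
E
```

```text
4.7 [ 0.5857 -0.2265  0.2373] [ 1.7993e+02 -6.0000e-02 -1.0091e+02] [ -3.3  15.8  -4.7   0.1 -69.6  -7.6] F [-0.1  0.8 -1. ] op 0.0003
[ 3.68 -2.38 -0.26] [ 3.67 -2.39 10.74]
```

>>> {"api": "jog_arm", "payload": {"commands": [{"x": 1.9,"y": -1.2,"z": 0,"roll": 0},{"x": 1.8,"y": -1.2,"z": 0,"roll": 0},{"x": 0,"y": 0,"z": 1.7,"roll": 0},{"x": 0,"y": 0,"z": 2,"roll": 0},{"x": 0,"y": 0,"z": 2,"roll": 0},{"x": 0,"y": 0,"z": 2,"roll": 0},{"x": 0,"y": 0,"z": 2,"roll": 0},{"x": 0,"y": 0,"z": 1,"roll": 0},{"x": 0,"y": 0,"z": 0,"roll": 0}]}}

```text
clock: 5.6
tool_pos: [0.6005, -0.2631, 0.1302]
orientation: [179.8, 0.0, -100.7]
force: [-1.0, 0.7, 0.4]
opening: 0.0007
```

```bash

python3 - <<'E'
from plant import ctrl; from h import *
o=ctrl.get_obs(); st(o); print(need(o,rack(.078,-.071,.13)))
T=ctrl.snapshot("top");S=ctrl.snapshot("side")
a=cv2.resize(T["image"][200:320,325:485],(400,300),interpolation=cv2.INTER_CUBIC)
b=cv2.resize(S["image"][205:355,300:500],(400,300),interpolation=cv2.INTER_CUBIC)
cv2.imwrite("pics/p1.png",np.hstack([a,b])[:,:,::-1])
E
```

```text
5.6 [ 0.6005 -0.2631  0.1302] [ 179.85    0.   -100.71] [ -6.7  22.9  -8.9  -0.  -58.3  -4.1] F [-1.   0.7  0.4] op 0.0007
[ 0.37 -0.23  0.02]
```

View pics/p1.png

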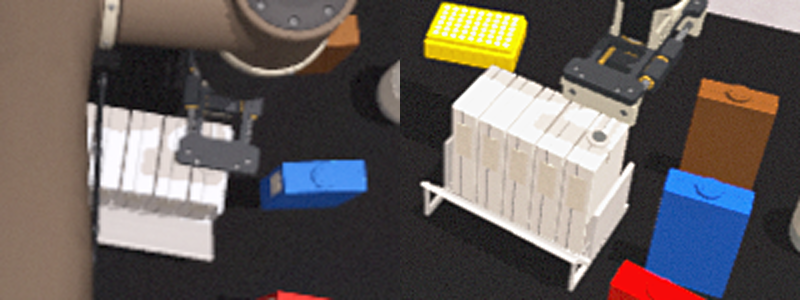

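>>> {"api": "jog_arm", "payload": {"commands": [{"x": 0.3,"y": 0,"z": 0,"roll": 0},{"x": 0,"y": 0.5,"z": 0,"roll": 0},{"x": 0,"y": 0.4,"z": 0,"roll": 0},{"x": 0,"y": 0.4,"z": 0,"roll": 0},{"x": 0,"y": 0.4,"z": 0,"roll": 0},{"x": 0,"y": 0.4,"z": 0,"roll": 0},{"x": 0,"y": 0.4,"z": 0,"roll": 0},{"x": 0,"y": 0.4,"z": 0,"roll": 0}]}}

```text
clock: 6.5
tool_pos: [0.5726, -0.261, 0.132]
orientation: [-179.9, -0.0, -100.7]
force: [0.6, 0.5, 2.0]
opening: 0.0008
```

```bash

python3 - <<'E'
from plant import ctrl; from h import *
o=ctrl.get_obs(); st(o); print(need(o,rack(.078,-.071,.13)))
T=ctrl.snapshot("top");S=ctrl.snapshot("side")
a=cv2.resize(T["image"][200:320,325:485],(400,300),interpolation=cv2.INTER_CUBIC)
b=cv2.resize(S["image"][205:355,300:500],(400,300),interpolation=cv2.INTER_CUBIC)
cv2.imwrite("pics/p2.png",np.hstack([a,b])[:,:,::-1])
E
```

```text
6.5 [ 0.5726 -0.261   0.132 ] [-1.7994e+02 -1.0000e-02 -1.0070e+02] [ -6.8  20.4 -12.6   0.  -56.9  -4. ] F [0.6 0.5 2. ] op 0.0008
[ 0.05 -3.02  0.2 ]
```

View pics/p2.png

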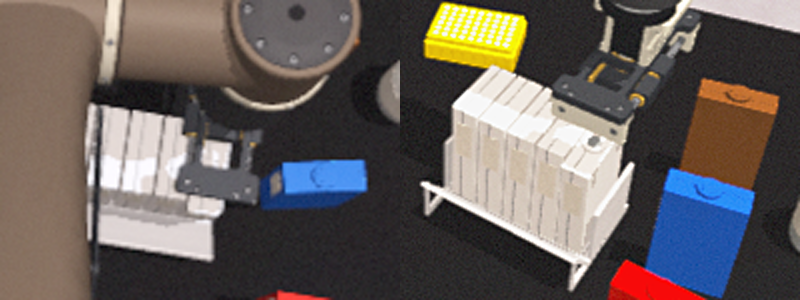

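>>> {"api": "jog_arm", "payload": {"commands": [{"x": 0,"y": 0.4,"z": 0,"roll": 0},{"x": 0,"y": 0.4,"z": 0,"roll": 0},{"x": 0,"y": 0.4,"z": 0,"roll": 0},{"x": 0,"y": 0.4,"z": 0,"roll": 0},{"x": 0,"y": 0.4,"z": 0,"roll": 0},{"x": 0,"y": 0.4,"z": 0,"roll": 0},{"x": 0,"y": 0.4,"z": 0,"roll": 0},{"x": 0,"y": 0.4,"z": 0,"roll": 0},{"x": 0,"y": 0.4,"z": 0,"roll": 0}]}}

```text
clock: 7.5
tool_pos: [0.5365, -0.2542, 0.1315]
orientation: [180.0, 0.0, -100.7]
force: [1.0, -0.7, -0.2]
opening: 0.0003
```

```bash

python3 - <<'E'
from plant import ctrl; from h import *
o=ctrl.get_obs(); st(o); print(need(o,rack(.078,-.071,.13)))
T=ctrl.snapshot("top");S=ctrl.snapshot("side")
a=cv2.resize(T["image"][200:320,325:485],(400,300),interpolation=cv2.INTER_CUBIC)
b=cv2.resize(S["image"][205:355,300:500],(400,300),interpolation=cv2.INTER_CUBIC)
cv2.imwrite("pics/p3.png",np.hstack([a,b])[:,:,::-1])
E
```

```text
7.5 [ 0.5365 -0.2542  0.1315] [ 179.99    0.   -100.72] [ -6.5  17.4 -17.1  -0.  -55.4  -4.2] F [ 1.  -0.7 -0.2] op 0.0003
[ 0.05 -6.69  0.15]
```

View pics/p3.png

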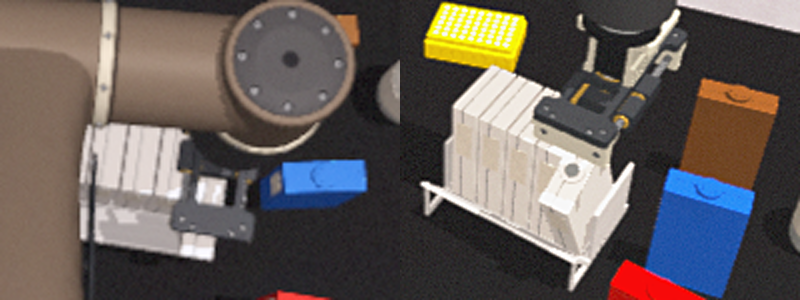

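>>> {"api": "jog_arm", "payload": {"commands": [{"x": 0,"y": 0.2,"z": 0,"roll": 0},{"x": 0,"y": 0.2,"z": 0,"roll": 0},{"x": 0,"y": 0.2,"z": 0,"roll": 0},{"x": 0,"y": 0.2,"z": 0,"roll": 0},{"x": 0,"y": 0.2,"z": 0,"roll": 0},{"x": 0,"y": 0.2,"z": 0,"roll": 0},{"x": 0,"y": 0.2,"z": 0,"roll": 0},{"x": 0,"y": 0.2,"z": 0,"roll": 0},{"x": 0,"y": 0.2,"z": 0,"roll": 0}]}}

```text
clock: 8.5
tool_pos: [0.5191, -0.2509, 0.1315]
orientation: [180.0, 0.0, -100.7]
force: [0.3, 0.2, -0.2]
opening: 0.0001
```

```bash

python3 - <<'E'
from plant import ctrl; from h import *
o=ctrl.get_obs(); st(o); print(need(o,rack(.078,-.071,.13)))
T=ctrl.snapshot("top");S=ctrl.snapshot("side")
a=cv2.resize(T["image"][200:320,325:485],(400,300),interpolation=cv2.INTER_CUBIC)
b=cv2.resize(S["image"][205:355,300:500],(400,300),interpolation=cv2.INTER_CUBIC)
cv2.imwrite("pics/p4.png",np.hstack([a,b])[:,:,::-1])
E
```

```text
8.5 [ 0.5191 -0.2509  0.1315] [ 179.99    0.   -100.71] [ -6.4  15.9 -19.3  -0.  -54.7  -4.3] F [ 0.3  0.2 -0.2] op 0.0001
[ 0.05 -8.46  0.15]
```

View pics/p4.png

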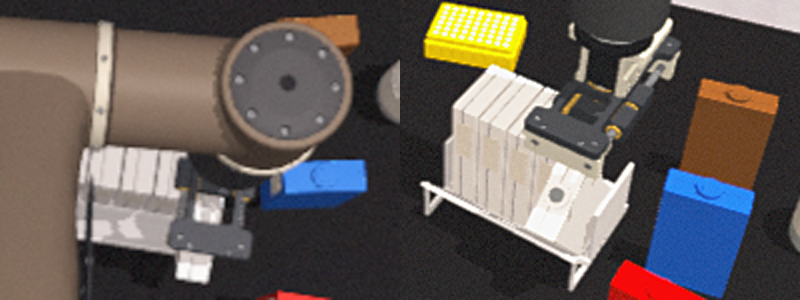

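>>> {"api": "jog_arm", "payload": {"commands": [{"x": 0,"y": -1,"z": -2,"roll": 0},{"x": 0,"y": -1,"z": -4,"roll": 0},{"x": 0,"y": 0,"z": -4,"roll": 0}], "gripper": 5.6}}

```text
clock: 8.9
tool_pos: [0.5394, -0.2548, 0.2321]
orientation: [179.9, -0.0, -100.7]
force: [0.5, 0.1, -0.4]
opening: 0.019
```

>>> {"api": "jog_arm", "payload": {"commands": [{"x": 0,"y": 0,"z": 0,"roll": -0.131},{"x": 0,"y": 0,"z": 0,"roll": -0.131},{"x": 0,"y": 0,"z": 0,"roll": -0.131},{"x": 0,"y": 0,"z": 0,"roll": -0.131},{"x": 0,"y": 0,"z": 0,"roll": -0.131},{"x": 0,"y": 0,"z": 0,"roll": -0.131},{"x": 0,"y": 0,"z": 0,"roll": -0.131},{"x": 0,"y": 0,"z": 0,"roll": -0.131},{"x": 0,"y": 0,"z": 0,"roll": -0.131},{"x": 0,"y": 0,"z": 0,"roll": -0.131},{"x": 0,"y": 0,"z": 0,"roll": -0.131},{"x": 0,"y": 0,"z": 0,"roll": -0.131}]}}

```text
clock: 10.1
tool_pos: [0.5389, -0.2547, 0.2315]
orientation: [180.0, 0.0, -10.3]
force: [0.1, -0.2, 0.6]
opening: 0.0558
```

```bash

python3 - <<'E'
from plant import ctrl; from h import *
o=ctrl.get_obs(); st(o); print(need(o,rack(-.0625,-.07,.09)))
T=ctrl.snapshot("top");S=ctrl.snapshot("side")
a=cv2.resize(T["image"][220:340,345:445],(400,480),interpolation=cv2.INTER_CUBIC)
b=cv2.resize(S["image"][245:365,340:440],(400,480),interpolation=cv2.INTER_CUBIC)
cv2.imwrite("pics/p5.png",np.hstack([a,b])[:,:,::-1])
E
```

```text
10.1 [ 0.5389 -0.2547  0.2315] [ 1.800e+02  1.000e-02 -1.034e+01] [ -6.5  13.   -9.2   0.  -67.8  86.2] F [ 0.1 -0.2  0.6] op 0.0558
[-7.61 -0.07 14.15]
```

View pics/p5.png

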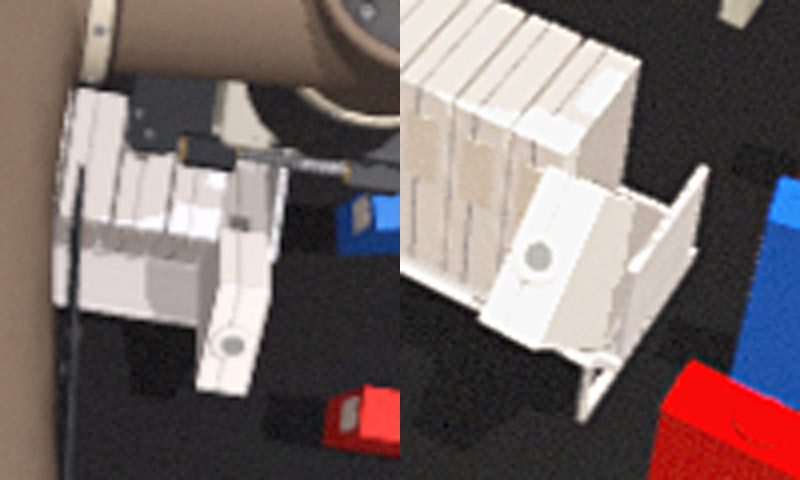

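```bash

python3 - <<'E'
from plant import ctrl; from h import *
T=ctrl.snapshot("top");S=ctrl.snapshot("side")
def bp(a,y,h,px,yy,th,yw):
    c,s=np.cos(th),np.sin(th)
    p=np.array([a*c-h*s,y,a*s+h*c]); q=rz(yw)@p+[px,yy,.01]
    return RK+rz(RY)@q
e=np.array
obs=[(T,(42,0,145),(403,306.2)),(S,(42,0,145),(375-.3,309)),
 (T,(0,-16,140),(345+248/4,220+396/4)),(T,(0,16,140),(345+196/4,220+389/4)),(T,(84,-16,140),(345+271/4,220+291/4)),
 (S,(84,16,140),(340+148/4,245+166/4)),(S,(84,-16,140),(340+231/4,245+192/4)),(S,(0,-16,140),(340+140/4,245+349/4)),(S,(0,16,140),(340+81/4,245+318/4))]
f=lambda v: np.concatenate([proj(s,bp(*(e(l)/1000),v[0],v[1],v[2],v[3]))[0]-p for s,l,p in obs])
r=least_squares(f,[-.0435,-.07,.7,0],loss='soft_l1'); print(r.x[:2].round(4),np.degrees(r.x[2:]).round(2),f(r.x).round(1))
E
```

```text
[-0.0469 -0.0714] [39.95  0.21] [ 0.5 -0.2  0.7 -0.1 -0.3  0.1  0.4 -0.1  0.1 -0.5  0.6 -0.2 -5.5 -0.
 -0.6  0.2 -0.3  0.6]
```

>>> {"api": "jog_arm", "payload": {"commands": [{"x": -2,"y": 0.1,"z": 0,"roll": 0},{"x": -3,"y": 0,"z": 0,"roll": 0},{"x": -2.8,"y": 0,"z": 0,"roll": 0},{"x": 0,"y": 0,"z": 2,"roll": 0},{"x": 0,"y": 0,"z": 2,"roll": 0},{"x": 0,"y": 0,"z": 2,"roll": 0},{"x": 0,"y": 0,"z": 1,"roll": 0},{"x": 0,"y": 0,"z": 0,"roll": 0}]}}

```text
clock: 11.1
tool_pos: [0.4613, -0.2411, 0.1604]
orientation: [180.0, 0.1, -10.8]
force: [-0.0, -0.3, -0.7]
opening: 0.0559
```

```bash

python3 - <<'E'
from plant import ctrl; from h import *
o=ctrl.get_obs(); st(o); print(need(o,rack(-.064,-.0714,.09)))
T=ctrl.snapshot("top");S=ctrl.snapshot("side")
a=cv2.resize(T["image"][220:340,345:445],(400,480),interpolation=cv2.INTER_CUBIC)
b=cv2.resize(S["image"][245:365,340:440],(400,480),interpolation=cv2.INTER_CUBIC)
cv2.imwrite("pics/p6.png",np.hstack([a,b])[:,:,::-1])
E
```

```text
11.1 [ 0.4613 -0.2411  0.1604] [ 1.800e+02  1.500e-01 -1.076e+01] [ -6.    9.3 -23.9  -0.  -56.9  85.2] F [-0.  -0.3 -0.7] op 0.0559
[0.13 0.01 7.04]
```

View pics/p6.png

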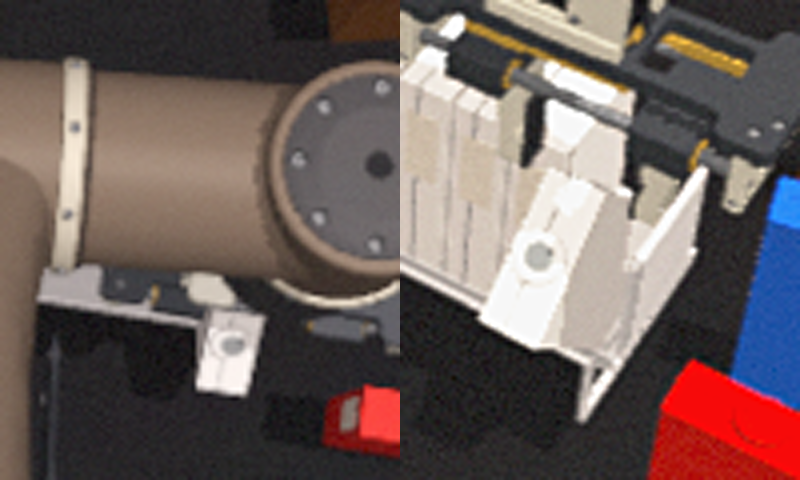

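>>> {"api": "jog_arm", "payload": {"commands": [{"x": -0.4,"y": 0,"z": 1.2,"roll": 0},{"x": 0,"y": 0,"z": 1.5,"roll": 0},{"x": 0,"y": 0,"z": 1.5,"roll": 0},{"x": 0,"y": 0,"z": 0.5,"roll": 0},{"x": 0,"y": 0,"z": 0,"roll": 0}]}}

```text
clock: 11.7
tool_pos: [0.4577, -0.2405, 0.114]
orientation: [180.0, 0.1, -10.7]
force: [-0.1, -0.5, 0.5]
opening: 0.0561
```

```bash

python3 - <<'E'
from plant import ctrl; from h import *
o=ctrl.get_obs(); st(o); print(need(o,rack(-.069,-.0714,.113)))
S=ctrl.snapshot("side")
b=cv2.resize(S["image"][235:365,330:440],(660,780)[:2],interpolation=cv2.INTER_CUBIC)
cv2.imwrite("pics/p7.png",cv2.resize(b,(507,600))[:,:,::-1])
E
```

```text
11.7 [ 0.4577 -0.2405  0.114 ] [ 1.800e+02  7.000e-02 -1.066e+01] [ -5.9  11.8 -27.8  -0.  -50.5  85.3] F [-0.1 -0.5  0.5] op 0.0561
[-0.02  0.01  0.1 ]
```

View pics/p7.png

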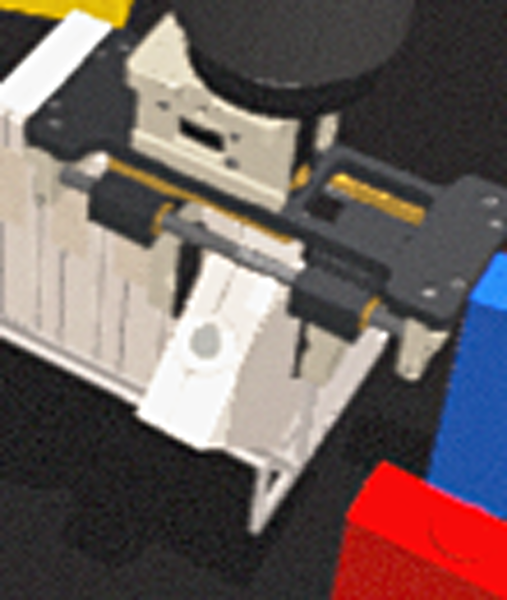

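>>> {"api": "jog_arm", "payload": {"commands": [{"x": 0,"y": 0,"z": 0,"roll": 0},{"x": 0,"y": 0,"z": 0,"roll": 0},{"x": 0,"y": 0,"z": 0,"roll": 0},{"x": 0,"y": 0,"z": 0,"roll": 0},{"x": 0,"y": 0,"z": 0,"roll": 0},{"x": 0,"y": 0,"z": 0,"roll": 0},{"x": 0,"y": 0,"z": 0,"roll": 0},{"x": 0,"y": 0,"z": 0,"roll": 0}], "gripper": 0}}

```text
clock: 12.55
tool_pos: [0.4585, -0.2406, 0.1148]
orientation: [180.0, -0.0, -10.6]
force: [-0.8, 1.4, 3.9]
opening: 0.0317
```

Gripped (31.7 mm opening matches the 32 mm box). Lift slowly, then look.

>>> {"api": "jog_arm", "payload": {"commands": [{"x": 0,"y": 0,"z": -0.5,"roll": 0},{"x": 0,"y": 0,"z": -1,"roll": 0},{"x": 0,"y": 0,"z": -1,"roll": 0},{"x": 0,"y": 0,"z": -1.5,"roll": 0},{"x": 0,"y": 0,"z": -1.5,"roll": 0},{"x": 0,"y": 0,"z": -1.5,"roll": 0}]}}

```text
clock: 13.15
tool_pos: [0.458, -0.2405, 0.1858]
orientation: [-180.0, -0.0, -10.6]
force: [-0.1, 0.6, -3.0]
opening: 0.0318
```

```bash

python3 - <<'E'
from plant import ctrl; from h import *
o=ctrl.get_obs(); st(o)
S=ctrl.snapshot("side")
b=S["image"][185:365,320:470]
cv2.imwrite("pics/p8.png",cv2.resize(b,(500,600),interpolation=cv2.INTER_CUBIC)[:,:,::-1])
E
```

```text
13.15 [ 0.458  -0.2405  0.1858] [-1.800e+02 -1.000e-02 -1.065e+01] [ -5.9   7.5 -22.4  -0.  -60.1  85.3] F [-0.1  0.6 -3. ] op 0.0318
```

View pics/p8.png

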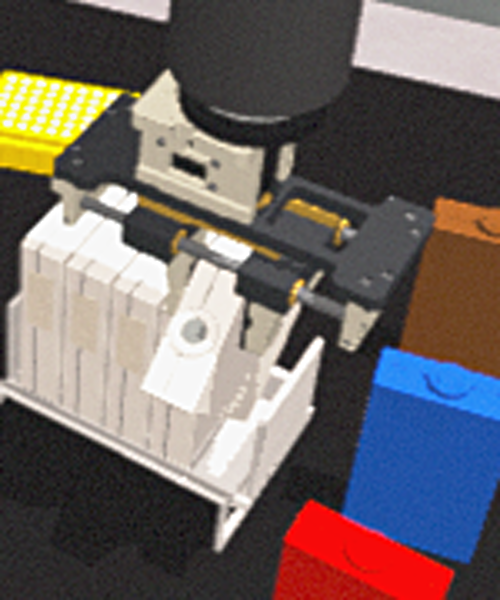

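>>> {"api": "jog_arm", "payload": {"commands": [{"x": 0,"y": 0,"z": -2,"roll": 0},{"x": 0,"y": 0,"z": -3,"roll": 0},{"x": 0,"y": 0,"z": -3,"roll": 0},{"x": 0,"y": 0,"z": -2,"roll": 0},{"x": 0,"y": 0,"z": -1.4,"roll": 0},{"x": 0,"y": 0,"z": 0,"roll": -0.073},{"x": 0,"y": 0,"z": 0,"roll": -0.073},{"x": 0,"y": 0,"z": 0,"roll": -0.073},{"x": 0,"y": 0,"z": 0,"roll": -0.073}]}}

```text
clock: 14.1
tool_pos: [0.4579, -0.2404, 0.2986]
orientation: [-180.0, 0.0, 6.3]
force: [-0.3, -0.9, -1.5]
opening: 0.0318
```

```bash

python3 - <<'E'
from plant import ctrl; from h import *
o=ctrl.get_obs(); st(o); print(need(o,cradle(-.037,0,.30)))
E
```

```text
14.1 [ 0.4579 -0.2404  0.2986] [-179.98    0.      6.25] [ -5.9   3.2 -12.2  -0.  -74.6 102.2] F [-0.3 -0.9 -1.5] op 0.0318
[  8.93 -39.29  -0.13]
```

>>> {"api": "jog_arm", "payload": {"commands": [{"x": 0.2,"y": -1,"z": 0,"roll": 0},{"x": 0.5,"y": -2,"z": 0,"roll": 0},{"x": 0.6,"y": -2.7,"z": 0,"roll": 0},{"x": 0.6,"y": -2.7,"z": 0,"roll": 0},{"x": 0.6,"y": -2.7,"z": 0,"roll": 0},{"x": 0.6,"y": -2.7,"z": 0,"roll": 0},{"x": 0.6,"y": -2.7,"z": 0,"roll": 0},{"x": 0.6,"y": -2.7,"z": 0,"roll": 0},{"x": 0.6,"y": -2.7,"z": 0,"roll": 0},{"x": 0.6,"y": -2.7,"z": 0,"roll": 0},{"x": 0.6,"y": -2.7,"z": 0,"roll": 0},{"x": 0.6,"y": -2.7,"z": 0,"roll": 0}]}}

```text
clock: 15.3
tool_pos: [0.4925, 0.0664, 0.2988]
orientation: [-180.0, -0.0, 6.0]
force: [0.1, -0.3, -2.0]
opening: 0.032
```

>>> {"api": "jog_arm", "payload": {"commands": [{"x": 0.6,"y": -2.7,"z": 0,"roll": 0},{"x": 0.6,"y": -2.7,"z": 0,"roll": 0},{"x": 0.6,"y": -2.4,"z": 0,"roll": 0},{"x": 0.4,"y": -1.5,"z": 0,"roll": 0},{"x": 0,"y": 0,"z": 0,"roll": 0},{"x": 0,"y": 0,"z": 2,"roll": 0},{"x": 0,"y": 0,"z": 3,"roll": 0},{"x": 0,"y": 0,"z": 3,"roll": 0},{"x": 0,"y": 0,"z": 2,"roll": 0},{"x": 0,"y": 0,"z": 0,"roll": 0}]}}

```text
clock: 16.3
tool_pos: [0.5031, 0.1581, 0.1958]
orientation: [179.9, 0.3, 6.0]
force: [-0.6, -0.1, -2.7]
opening: 0.0316
```

```bash

python3 - <<'E'
from plant import ctrl; from h import *
o=ctrl.get_obs(); st(o); print(need(o,cradle(-.037,0,.2)))
T=ctrl.snapshot("top");S=ctrl.snapshot("side")
a=cv2.resize(T["image"][210:330,190:310],(400,400),interpolation=cv2.INTER_CUBIC)
b=cv2.resize(S["image"][160:320,170:330],(400,400),interpolation=cv2.INTER_CUBIC)
cv2.imwrite("pics/p9.png",np.hstack([a,b])[:,:,::-1])
cv2.imwrite("pics/p9s.png",cv2.resize(S["image"][160:310,160:310],(600,600),interpolation=cv2.INTER_CUBIC)[:,:,::-1])
E
```

```text
16.3 [0.5031 0.1581 0.1958] [179.87   0.3    5.98] [ 38.7   8.2 -20.2  -0.1 -62.   57.3] F [-0.6 -0.1 -2.7] op 0.0316
[ 0.09 -0.17 -0.42]
```

View pics/p9.png

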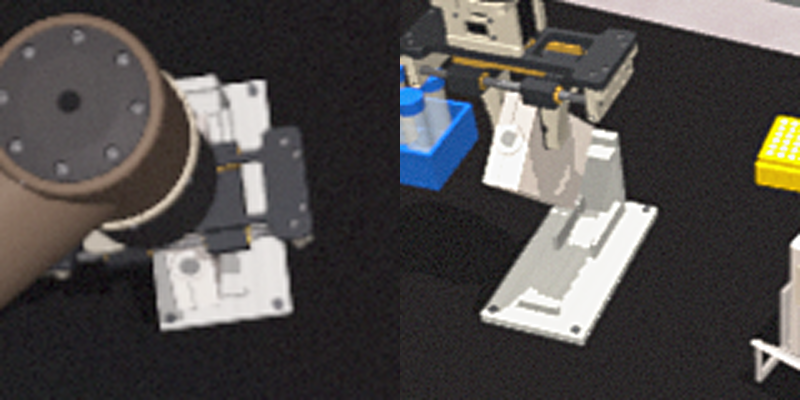

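View pics/p9s.png

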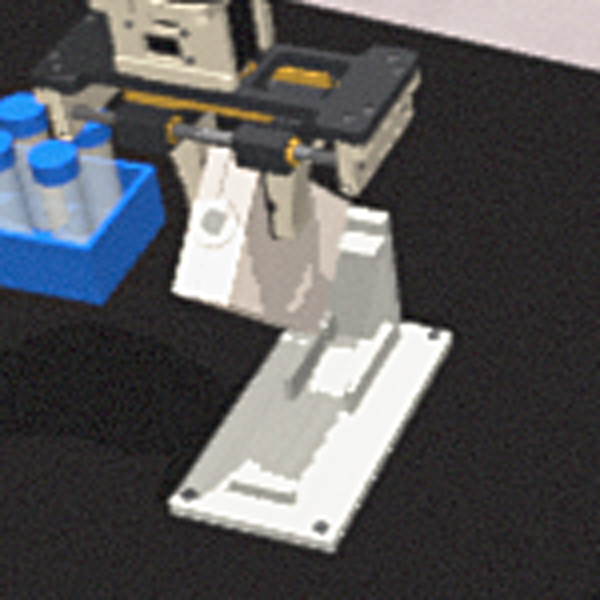

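```bash
cat >> h.py <<'E'
def fitheld(obs,v0,fixyaw=0.0):
    def bp(l,v):
        a,y,h=np.array(l)/1000; c,s=np.cos(v[3]),np.sin(v[3])
        return cradle(0,0,0)+rz(CY)@(rz(fixyaw)@[a*c-h*s,y,a*s+h*c]+[v[0],v[1],v[2]])
    f=lambda v: np.concatenate([proj(s,bp(l,v))[0]-p for s,l,p in obs])
    r=least_squares(f,v0,loss='soft_l1'); return r.x,f(r.x)
E
python3 - <<'E'
from plant import ctrl; from h import *
T=ctrl.snapshot("top");S=ctrl.snapshot("side")
q=lambda x,y:(160+x/4-.3,160+y/4-.3)
obs=[(T,(42,0,145),(246.8,289.3)),(S,(42,0,145),q(213,222)),(S,(0,16,140),q(173,292)),(S,(0,-16,140),q(226,308)),(S,(84,16,140),q(205,150)),(S,(0,-16,0),q(290,330)) ]
x,r=fitheld(obs,[-.015,0,.09,.7]); print(x[:3].round(4),np.degrees(x[3]).round(1),r.round(1))
x,r=fitheld(obs[:-1],[-.015,0,.09,.7]); print(x[:3].round(4),np.degrees(x[3]).round(1),r.round(1))
E
```

```text
[-0.0074 -0.0006  0.096 ] 44.0 [-0.7  0.3 -0.3  0.4 -0.2  0.7 -0.2 -0.5  0.4 -1.1  7.8  0.3]
[-0.0081 -0.0012  0.0956] 43.8 [-0.4  0.3 -0.1  0.5 -0.   0.8 -0.  -0.4  0.6 -1. ]
```

>>> {"api": "jog_arm", "payload": {"commands": [{"x": -0.5,"y": -0.1,"z": 0,"roll": 0},{"x": -0.5,"y": -0.1,"z": 0,"roll": 0},{"x": 0,"y": 0,"z": 1,"roll": 0},{"x": 0,"y": 0,"z": 1.5,"roll": 0},{"x": 0,"y": 0,"z": 1.5,"roll": 0},{"x": 0,"y": 0,"z": 1.5,"roll": 0},{"x": 0,"y": 0,"z": 1,"roll": 0},{"x": 0,"y": 0,"z": 0.6,"roll": 0},{"x": 0,"y": 0,"z": 0,"roll": 0}]}}

```text
clock: 17.4
tool_pos: [0.4945, 0.1604, 0.1268]
orientation: [180.0, 0.1, 6.1]
force: [-0.1, -0.3, -2.8]
opening: 0.0316
```

```bash

python3 - <<'E'
from plant import ctrl; from h import *
o=ctrl.get_obs(); st(o); print(need(o,cradle(-.037,0,.125)))
T=ctrl.snapshot("top");S=ctrl.snapshot("side")
a=cv2.resize(T["image"][230:330,200:300],(400,400),interpolation=cv2.INTER_CUBIC)
cv2.imwrite("pics/p10.png",a[:,:,::-1])
cv2.imwrite("pics/p10s.png",cv2.resize(S["image"][180:310,160:290],(600,600),interpolation=cv2.INTER_CUBIC)[:,:,::-1])
E
```

```text
17.4 [0.4945 0.1604 0.1268] [1.7996e+02 7.0000e-02 6.0800e+00] [ 39.6  11.2 -26.5  -0.  -52.3  56.5] F [-0.1 -0.3 -2.8] op 0.0316
[0.92 0.15 0.18]
```

View pics/p10.png

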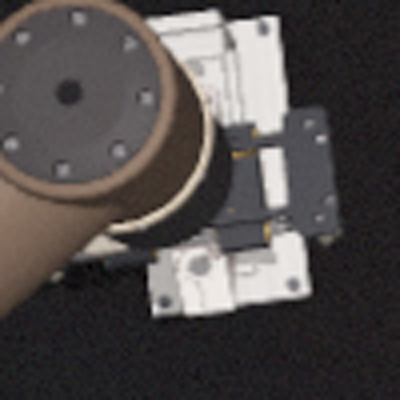

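View pics/p10s.png

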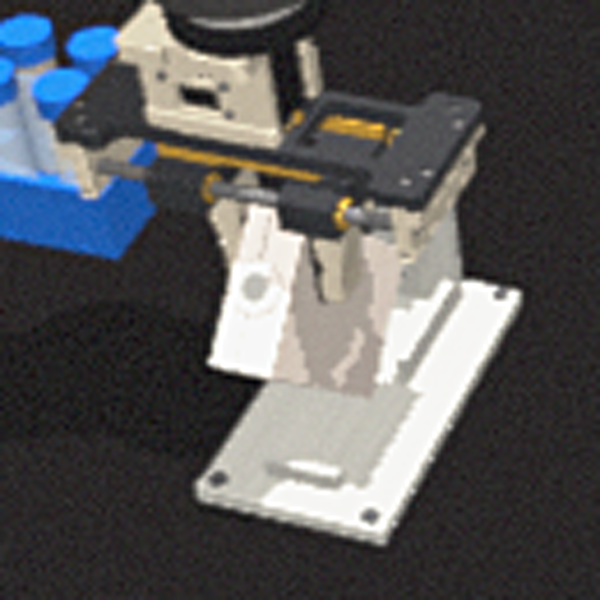

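```bash

python3 - <<'E'
from plant import ctrl; from h import *
T=ctrl.snapshot("top");S=ctrl.snapshot("side")
k=600/130
q=lambda x,y:(160+x/k-.4,180+y/k-.4)
t=lambda x,y:(200+x/4-.4,230+y/4-.4)
obs=[(T,(42,0,145),t(200,265)),(S,(42,0,145),q(256,287)),(S,(0,16,140),q(208,367)),(S,(0,-16,140),q(275,382)),(T,(0,-16,140),t(234,308)),(T,(0,16,140),t(178,314)),(S,(0,-16,0),q(371,393)) ]
x,r=fitheld(obs,[-.015,0,.09,.7]); print(x[:3].round(4),np.degrees(x[3]).round(1),r.round(1))
# crops of fine
cv2.imwrite("pics/p11.png",cv2.resize(T["image"][280:320,225:285],(720,480),interpolation=cv2.INTER_CUBIC)[:,:,::-1])
# threshold projection
print(proj(T,[cradle(-.075,.0185,.024),cradle(-.075,-.0185,.024),cradle(0.005,.0185,.032),cradle(0.005,-.0185,.032)]))
E
```

```text
[-0.0148  0.0028  0.025 ] 44.1 [-0.6 -0.  -0.5  0.4  0.4 -0.1 -1.4 -0.5 -0.1 -0.2  1.6 -0.   0.8  0.2]
[[249.52170791 297.55362576]
 [262.76830638 295.76945478]
 [245.97744115 268.80402578]
 [259.16721331 267.0335772 ]]
```

View pics/p11.png

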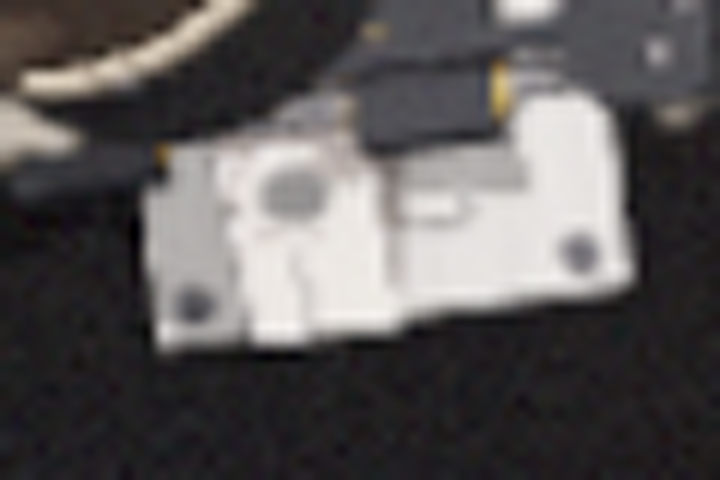

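>>> {"api": "jog_arm", "payload": {"commands": [{"x": 0,"y": 0.2,"z": 0.5,"roll": 0},{"x": 0.3,"y": 0,"z": 0,"roll": 0},{"x": 0.3,"y": 0,"z": 0,"roll": 0},{"x": 0.3,"y": 0,"z": 0,"roll": 0},{"x": 0.3,"y": 0,"z": 0,"roll": 0},{"x": 0.3,"y": 0,"z": 0,"roll": 0},{"x": 0.3,"y": 0,"z": 0,"roll": 0},{"x": 0.3,"y": 0,"z": 0,"roll": 0},{"x": 0.3,"y": 0,"z": 0,"roll": 0},{"x": 0,"y": 0,"z": 0,"roll": 0}]}}

```text
clock: 18.6
tool_pos: [0.5193, 0.1612, 0.1225]
orientation: [180.0, -0.0, 6.1]
force: [-0.4, -0.6, -2.1]
opening: 0.032
```

```bash

python3 - <<'E'
from plant import ctrl; from h import *
o=ctrl.get_obs(); st(o); print(o["moment"].round(2),need(o,cradle(-.037,0,.125)))
T=ctrl.snapshot("top");S=ctrl.snapshot("side")
a=cv2.resize(T["image"][260:320,210:300],(480,320),interpolation=cv2.INTER_CUBIC)
b=cv2.resize(S["image"][190:310,170:290],(320,320),interpolation=cv2.INTER_CUBIC)
cv2.imwrite("pics/p12.png",np.hstack([a,b])[:,:,::-1])
E
```

```text
18.6 [0.5193 0.1612 0.1225] [ 1.80e+02 -1.00e-02  6.08e+00] [ 37.9  13.6 -24.    0.  -52.4  58.2] F [-0.4 -0.6 -2.1] op 0.032
[-0.02  0.05  0.03] [-1.56 -0.03 -0.25]
```

View pics/p12.png

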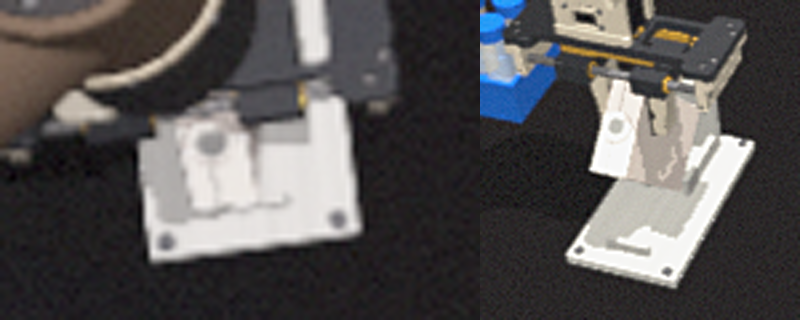

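>>> {"api": "jog_arm", "payload": {"commands": [{"x": 0,"y": 0,"z": 0.4,"roll": 0},{"x": 0,"y": 0,"z": 0.3,"roll": 0},{"x": 0,"y": 0,"z": 0.2,"roll": 0},{"x": 0,"y": 0,"z": 0.1,"roll": 0},{"x": 0,"y": 0,"z": 0,"roll": 0}]}}

```text
clock: 19.2
tool_pos: [0.5204, 0.1616, 0.1163]
orientation: [-180.0, -0.2, 6.2]
force: [-7.6, -1.1, 27.0]
opening: 0.032
```

>>> {"api": "jog_arm", "payload": {"commands": [{"x": -0.4,"y": 0,"z": -0.1,"roll": 0},{"x": -0.4,"y": 0,"z": 0.0,"roll": 0},{"x": -0.4,"y": 0,"z": 0.1,"roll": 0},{"x": -0.4,"y": 0,"z": 0.1,"roll": 0},{"x": 0,"y": 0,"z": 0,"roll": 0}]}}

```text
clock: 19.7
tool_pos: [0.5038, 0.1603, 0.1125]
orientation: [-179.9, -0.2, 6.1]
force: [0.0, 0.8, 6.4]
opening: 0.0318
```

```bash

python3 - <<'E'
from plant import ctrl; from h import *
o=ctrl.get_obs(); st(o); print(o["moment"].round(2),need(o,cradle(-.037,0,.125)))
T=ctrl.snapshot("top");S=ctrl.snapshot("side")
a=cv2.resize(T["image"][260:320,210:300],(480,320),interpolation=cv2.INTER_CUBIC)
b=cv2.resize(S["image"][190:310,170:290],(320,320),interpolation=cv2.INTER_CUBIC)
cv2.imwrite("pics/p13.png",np.hstack([a,b])[:,:,::-1])
E
```

```text
19.7 [0.5038 0.1603 0.1125] [-1.7993e+02 -1.6000e-01  6.1300e+00] [ 38.9  12.8 -26.7   0.  -50.3  57.2] F [0.  0.8 6.4] op 0.0318
[ 0.35 -0.55  0.09] [ 0.    0.04 -1.25]
```

View pics/p13.png

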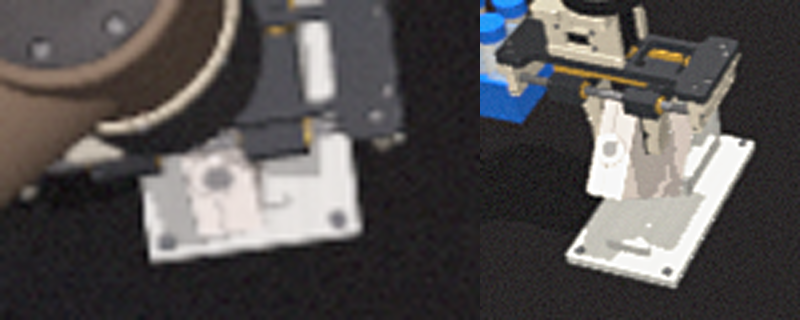

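```bash

python3 - <<'E'
from plant import ctrl; from h import *
T=ctrl.snapshot("top");S=ctrl.snapshot("side")
cv2.imwrite("pics/p14s.png",cv2.resize(S["image"][215:275,195:275],(800,600),interpolation=cv2.INTER_CUBIC)[:,:,::-1])
cv2.imwrite("pics/p14t.png",cv2.resize(T["image"][275:320,230:290],(800,600),interpolation=cv2.INTER_CUBIC)[:,:,::-1])
E
```

```text
(no output)
```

View pics/p14s.png

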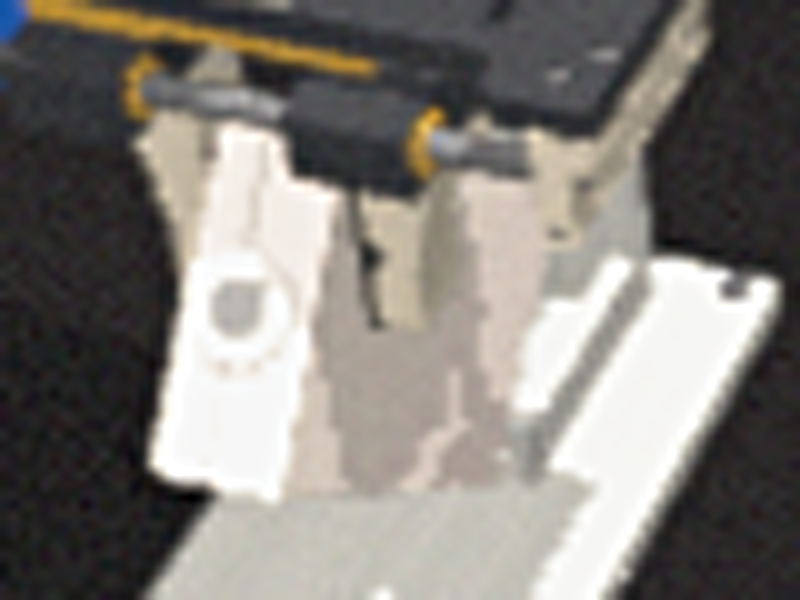

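View pics/p14t.png

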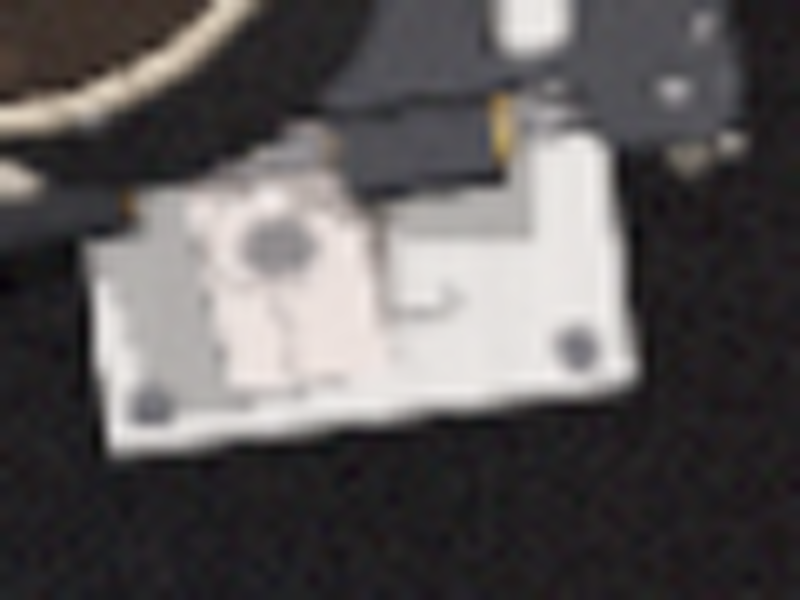

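```bash

python3 - <<'E'
from plant import ctrl; from h import *
T=ctrl.snapshot("top");S=ctrl.snapshot("side")
q=lambda x,y:(195+x/10-.4,215+y/10-.4)
t=lambda x,y:(230+x*.075-.4,275+y*.075-.4)
obs=[(T,(42,0,145),t(279,245)),(S,(42,0,145),q(240,305)),(S,(0,16,140),q(150,468)),(S,(0,-16,140),q(280,500)),(T,(0,-16,140),t(385,382)),(T,(0,16,140),t(232,392)),(S,(84,-16,140),q(345,185)),(S,(0,-16,0),q(520,487)) ]
x,r=fitheld(obs,[-.015,0,.03,.7]); print(x[:3].round(4),np.degrees(x[3]).round(1),r.round(1))
x,r=fitheld(obs[:-2],[-.015,0,.03,.7]); print(x[:3].round(4),np.degrees(x[3]).round(1),r.round(1))
E
```

```text
[0.0049 0.0004 0.0137] 48.8 [-0.  -0.1 -0.1  0.5  0.2  0.6 -0.3  0.2  0.8 -0.8  0.2  0.1  0.  -4.1
 -1.4 -0.1]
[0.003  0.0004 0.014 ] 48.0 [-0.1 -0.2 -0.2  0.  -0.   0.2 -0.5 -0.2  0.8 -0.7  0.1  0.2]
```

>>> {"api": "jog_arm", "payload": {"commands": [{"x": -0.4,"y": 0,"z": 0.15,"roll": 0},{"x": -0.4,"y": 0,"z": 0.17,"roll": 0},{"x": -0.4,"y": 0,"z": 0.18,"roll": 0},{"x": -0.4,"y": 0,"z": 0.2,"roll": 0},{"x": -0.4,"y": 0,"z": 0.22,"roll": 0},{"x": -0.4,"y": 0,"z": 0.24,"roll": 0},{"x": -0.4,"y": 0,"z": 0.26,"roll": 0},{"x": -0.4,"y": 0,"z": 0.26,"roll": 0},{"x": 0,"y": 0,"z": 0,"roll": 0}]}}

```text
clock: 20.9
tool_pos: [0.471, 0.1566, 0.095]
orientation: [-179.9, -0.1, 6.1]
force: [-1.4, 1.6, 5.2]
opening: 0.0317
```

```bash

python3 - <<'E'
from plant import ctrl; from h import *
o=ctrl.get_obs(); st(o); print(o["moment"].round(2),need(o,cradle(-.037,0,.1125)))
T=ctrl.snapshot("top");S=ctrl.snapshot("side")
cv2.imwrite("pics/p15s.png",cv2.resize(S["image"][215:275,195:275],(800,600),interpolation=cv2.INTER_CUBIC)[:,:,::-1])
cv2.imwrite("pics/p15t.png",cv2.resize(T["image"][275:320,230:290],(800,600),interpolation=cv2.INTER_CUBIC)[:,:,::-1])
E
```

```text
20.9 [0.471  0.1566 0.095 ] [-1.7995e+02 -5.0000e-02  6.1200e+00] [ 41.1  11.3 -31.6  -0.  -47.   55. ] F [-1.4  1.6  5.2] op 0.0317
[0.68 0.26 0.07] [ 3.3   0.02 -1.75]
```

View pics/p15s.png

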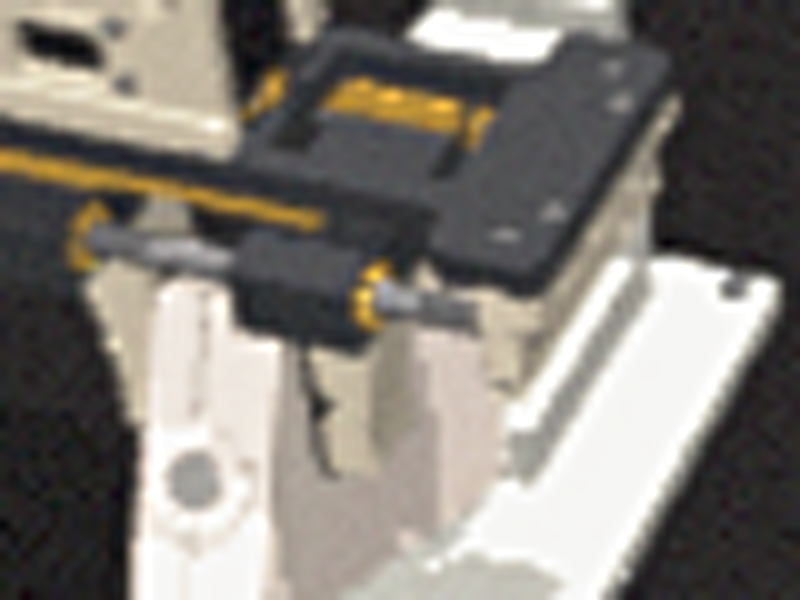

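View pics/p15t.png

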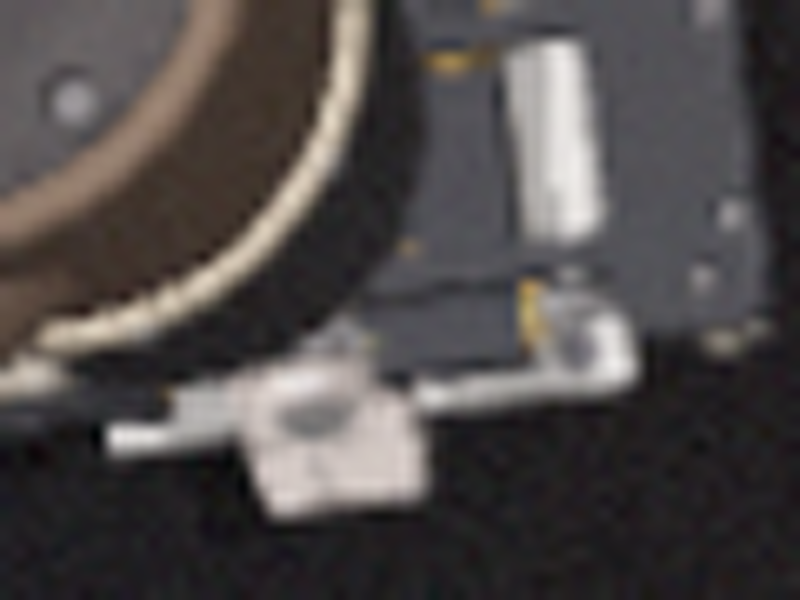

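>>> {"api": "jog_arm", "payload": {"commands": [{"x": -0.3,"y": 0,"z": 0.26,"roll": 0},{"x": -0.3,"y": 0,"z": 0.26,"roll": 0},{"x": -0.3,"y": 0,"z": 0.28,"roll": 0},{"x": -0.3,"y": 0,"z": 0.28,"roll": 0},{"x": -0.3,"y": 0,"z": 0.28,"roll": 0},{"x": 0,"y": 0,"z": 0,"roll": 0}]}}

```text
clock: 21.6
tool_pos: [0.4556, 0.1548, 0.0812]
orientation: [-180.0, 0.0, 6.1]
force: [-4.3, 2.9, 5.5]
opening: 0.0318
```

```bash

python3 - <<'E'
from plant import ctrl; from h import *
o=ctrl.get_obs(); st(o); print(o["moment"].round(2),need(o,cradle(-.037,0,.0812)))
T=ctrl.snapshot("top");S=ctrl.snapshot("side")
cv2.imwrite("pics/p16s.png",cv2.resize(S["image"][215:290,185:285],(800,600),interpolation=cv2.INTER_CUBIC)[:,:,::-1])
cv2.imwrite("pics/p16t.png",cv2.resize(T["image"][275:320,230:290],(800,600),interpolation=cv2.INTER_CUBIC)[:,:,::-1])
E
```

```text
21.6 [0.4556 0.1548 0.0812] [-179.96    0.      6.12] [ 42.2  11.1 -34.3  -0.  -44.6  53.9] F [-4.3  2.9  5.5] op 0.0318
[0.87 1.   0.19] [ 4.84  0.01 -0.  ]
```

View pics/p16s.png

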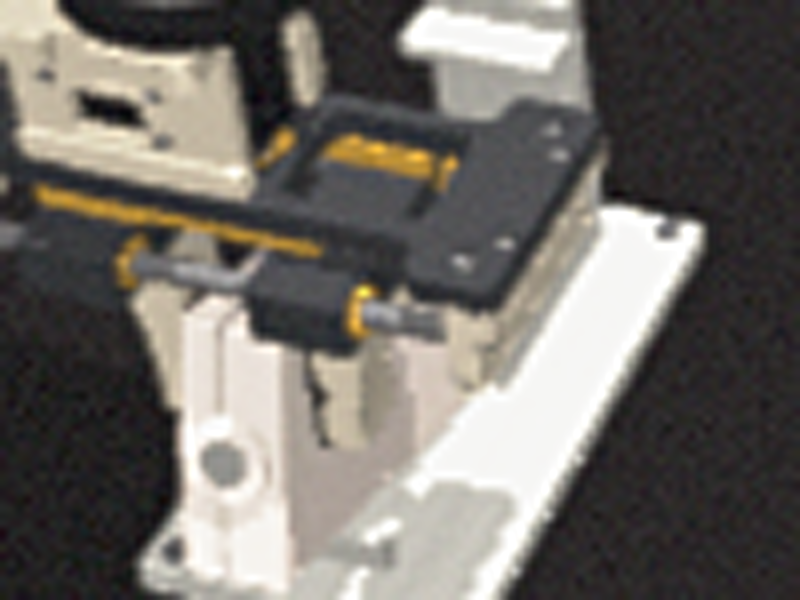

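View pics/p16t.png

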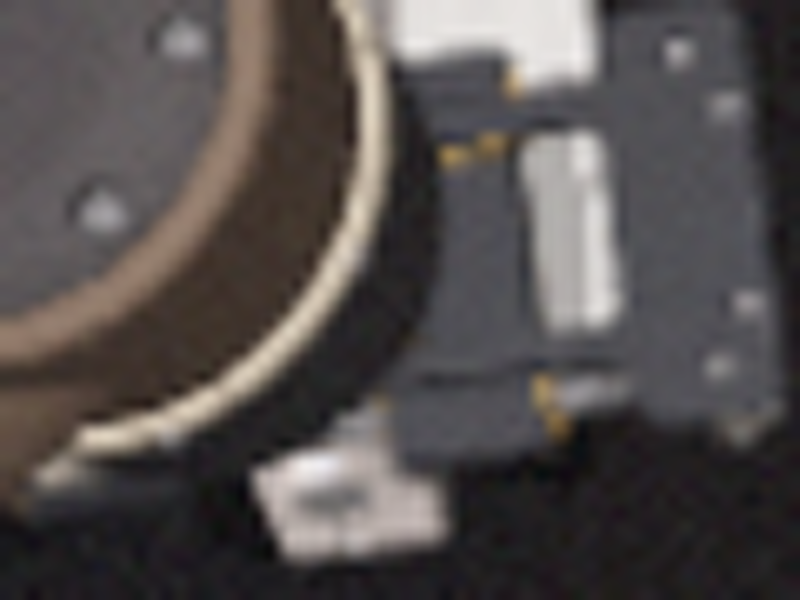

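```bash

python3 - <<'E'
from plant import ctrl; from h import *
T=ctrl.snapshot("top");S=ctrl.snapshot("side")
q=lambda x,y:(185+x/8-.4,215+y/8-.4)
t=lambda x,y:(230+x*.075-.4,275+y*.075-.4)
obs=[(T,(42,0,145),t(332,490)),(S,(42,0,145),q(223,463)),(S,(0,16,140),q(188,575)),(S,(0,-16,140),q(290,592)),(T,(0,-16,140),t(440,547)),(T,(0,16,140),t(288,560)),(S,(84,16,140),q(195,295))]
x,r=fitheld(obs,[.004,0,.012,1.3]); print(x[:3].round(4),np.degrees(x[3]).round(1),r.round(1))
o=ctrl.get_obs();st(o)
E
```

```text
[-0.0013 -0.0007  0.0038] 67.9 [ 0.4 -0.6  0.7 -0.7 -0.6 -0.5 -1.   0.3  0.5 -0.4  0.1  0.2 -0.5  1.3]
21.8 [0.4557 0.1548 0.0812] [-1.7997e+02  3.0000e-02  6.1100e+00] [ 42.2  11.1 -34.2  -0.1 -44.7  53.9] F [-4.8  1.8  6.4] op 0.0317
```

>>> {"api": "jog_arm", "payload": {"commands": [{"x": 0.2,"y": 0,"z": -0.2,"roll": 0},{"x": 0.4,"y": 0,"z": 0,"roll": 0},{"x": 0.4,"y": 0,"z": 0,"roll": 0},{"x": 0.4,"y": 0,"z": 0,"roll": 0},{"x": 0.4,"y": 0,"z": 0,"roll": 0}]}}

```text
clock: 22.3
tool_pos: [0.4744, 0.1562, 0.0828]
orientation: [180.0, 0.0, 6.1]
force: [0.9, 0.9, -3.2]
opening: 0.0313
```

>>> {"api": "jog_arm", "payload": {"commands": [{"x": 0.4,"y": 0,"z": 0,"roll": 0},{"x": 0.4,"y": 0,"z": 0,"roll": 0},{"x": 0.4,"y": 0,"z": 0,"roll": 0},{"x": 0.4,"y": 0,"z": 0,"roll": 0},{"x": 0.4,"y": 0,"z": 0,"roll": 0},{"x": 0,"y": 0,"z": 0,"roll": 0}]}}

```text
clock: 22.9
tool_pos: [0.4946, 0.1587, 0.0832]
orientation: [-180.0, -0.0, 6.1]
force: [0.2, -0.2, -2.6]
opening: 0.0317
```

```bash

python3 - <<'E'
from plant import ctrl; from h import *
o=ctrl.get_obs(); st(o); print(o["moment"].round(2),need(o,cradle(-.037,0,.0812)))
T=ctrl.snapshot("top");S=ctrl.snapshot("side")
cv2.imwrite("pics/p17s.png",cv2.resize(S["image"][200:290,175:295],(800,600),interpolation=cv2.INTER_CUBIC)[:,:,::-1])
cv2.imwrite("pics/p17t.png",cv2.resize(T["image"][260:320,220:300],(800,600),interpolation=cv2.INTER_CUBIC)[:,:,::-1])
E
```

```text
22.9 [0.4946 0.1587 0.0832] [-1.80e+02 -1.00e-02  6.08e+00] [ 39.5  14.2 -29.5   0.  -46.2  56.6] F [ 0.2 -0.2 -2.6] op 0.0317
[-0.02  0.1   0.01] [ 0.92 -0.02  0.2 ]
```

View pics/p17s.png

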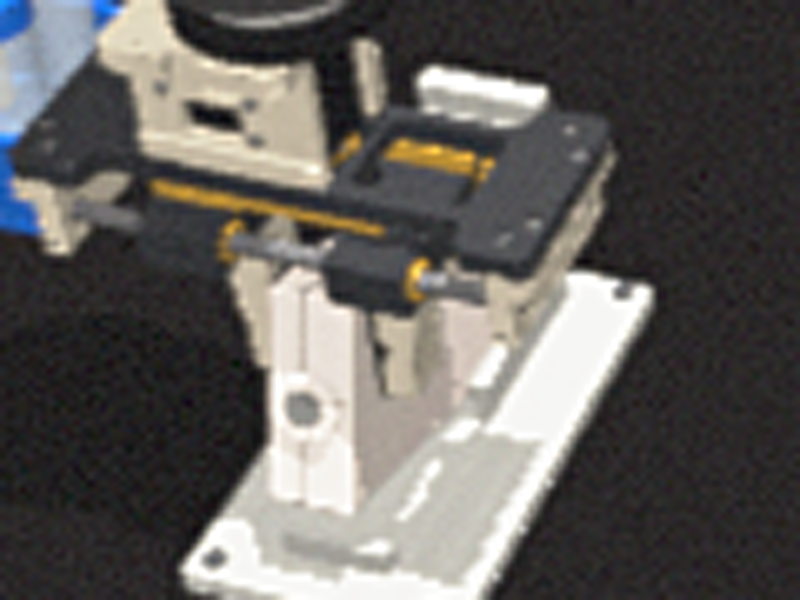

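View pics/p17t.png

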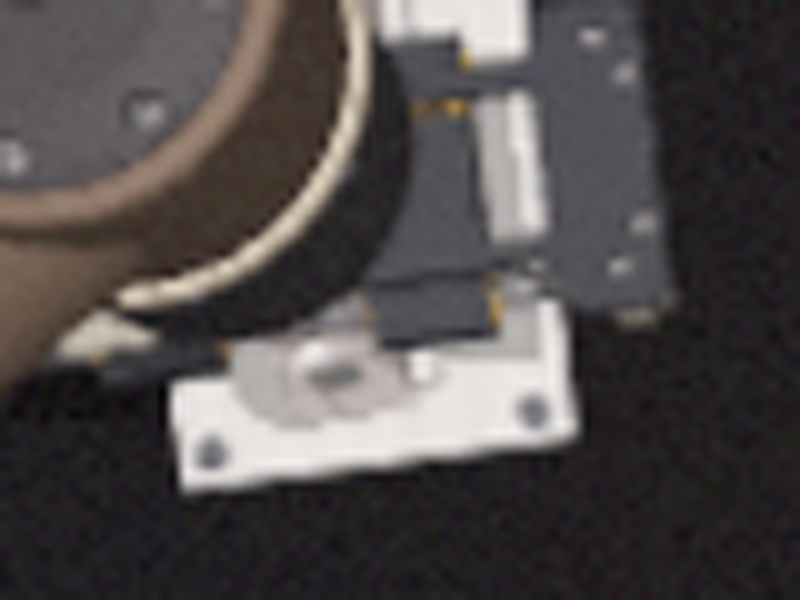

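```bash

python3 - <<'E'
from plant import ctrl; from h import *
T=ctrl.snapshot("top");S=ctrl.snapshot("side")
k=800/120
q=lambda x,y:(175+x/k-.4,200+y/k-.4)
t=lambda x,y:(220+x*.1-.4,260+y*.1-.4)
obs=[(T,(42,0,145),t(335,375)),(S,(42,0,145),q(304,408)),(S,(0,16,140),q(270,498)),(S,(0,-16,140),q(355,514)),(S,(84,16,140),q(275,270)),(T,(0,-16,140),t(410,398))]
x,r=fitheld(obs,[.04,0,.012,1.3]); print(x[:3].round(4),np.degrees(x[3]).round(1),r.round(1))
for th in (70,72,74,76,78):
    a=np.radians(th);c,s=np.cos(a),np.sin(a)
    def f(v):
        return np.concatenate([proj(S_,CR+rz(CY)@(np.array([l[0]/1e3*c-l[2]/1e3*s,l[1]/1e3,l[0]/1e3*s+l[2]/1e3*c])+v))[0]-p for S_,l,p in obs])
    r=least_squares(f,[.04,0,.012],loss='soft_l1'); print(th,r.x.round(4),round(r.cost,2))
E
```

```text
[ 0.0427 -0.      0.0111] 71.0 [-0.1 -1.   0.3 -0.5  0.2 -0.4 -0.5 -0.1 -0.4  1.8  0.5  0.7]
70 [0.0414 0.     0.0089] 2.34
72 [ 0.0438 -0.0001  0.0132] 2.34
74 [ 0.0459 -0.0002  0.0177] 2.69
76 [ 0.0478 -0.0002  0.0223] 3.38
78 [ 0.0497 -0.0002  0.0269] 4.41
```

>>> {"api": "jog_arm", "payload": {"commands": [{"x": 0.05,"y": 0,"z": 0.2,"roll": 0},{"x": 0.08,"y": 0,"z": 0.22,"roll": 0},{"x": 0.08,"y": 0,"z": 0.22,"roll": 0},{"x": 0.08,"y": 0,"z": 0.22,"roll": 0},{"x": 0.08,"y": 0,"z": 0.22,"roll": 0},{"x": 0.08,"y": 0,"z": 0.22,"roll": 0},{"x": 0,"y": 0,"z": 0,"roll": 0}]}}

```text
clock: 23.8
tool_pos: [0.4984, 0.1589, 0.0708]
orientation: [180.0, -0.0, 6.1]
force: [-4.1, -0.4, 6.5]
opening: 0.032
```

```bash

python3 - <<'E'
from plant import ctrl; from h import *
o=ctrl.get_obs(); st(o); print(o["moment"].round(2),need(o,cradle(-.037,0,.0812)))
T=ctrl.snapshot("top");S=ctrl.snapshot("side")
cv2.imwrite("pics/p18s.png",cv2.resize(S["image"][200:290,175:295],(800,600),interpolation=cv2.INTER_CUBIC)[:,:,::-1])
cv2.imwrite("pics/p18t.png",cv2.resize(T["image"][260:320,220:300],(800,600),interpolation=cv2.INTER_CUBIC)[:,:,::-1])
E
```

```text
23.8 [0.4984 0.1589 0.0708] [ 1.80e+02 -1.00e-02  6.11e+00] [ 39.2  15.5 -29.8   0.  -44.7  56.9] F [-4.1 -0.4  6.5] op 0.032
[-0.27  1.28 -0.  ] [ 0.55 -0.03 -1.04]
```

View pics/p18s.png

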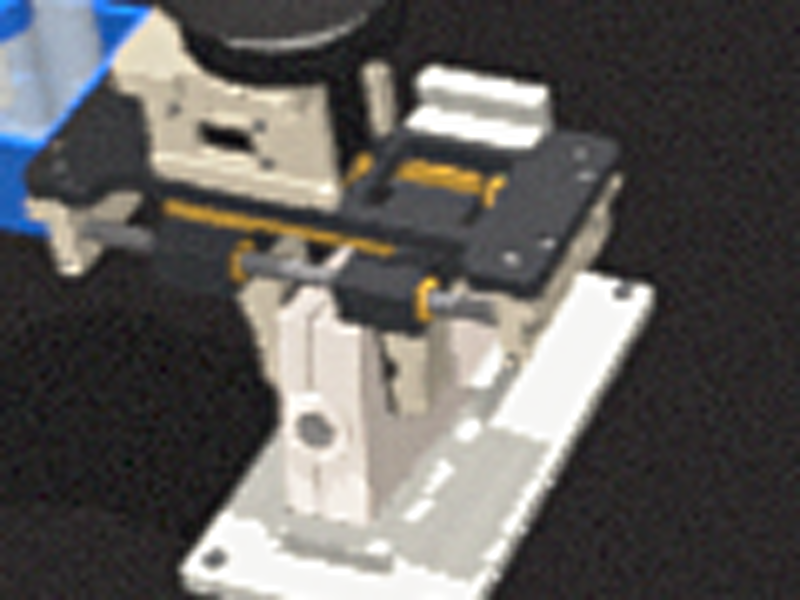

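View pics/p18t.png

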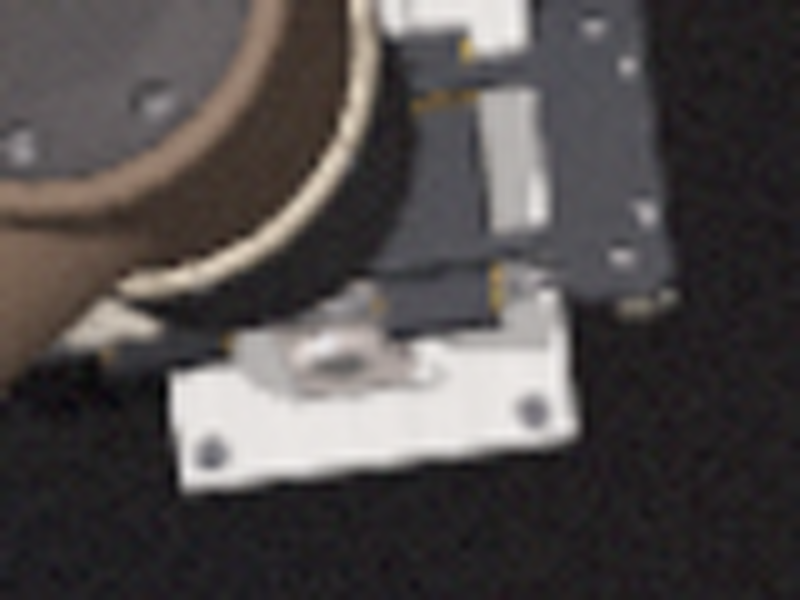

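>>> {"api": "jog_arm", "payload": {"commands": [{"x": 0.08,"y": 0,"z": 0.2,"roll": 0},{"x": 0.08,"y": 0,"z": 0.2,"roll": 0},{"x": 0.05,"y": 0,"z": 0.2,"roll": 0},{"x": 0,"y": 0,"z": 0.2,"roll": 0},{"x": 0,"y": 0,"z": 0,"roll": 0}]}}

```text
clock: 24.4
tool_pos: [0.5005, 0.1592, 0.0627]
orientation: [-180.0, -0.0, 6.1]
force: [-4.1, 0.5, 5.6]
opening: 0.0318
```

```bash

python3 - <<'E'
from plant import ctrl; from h import *
o=ctrl.get_obs(); st(o); print(o["moment"].round(2),need(o,cradle(-.037,0,.0812)))
T=ctrl.snapshot("top");S=ctrl.snapshot("side")
cv2.imwrite("pics/p19s.png",cv2.resize(S["image"][200:290,175:295],(800,600),interpolation=cv2.INTER_CUBIC)[:,:,::-1])
E
```

```text
24.4 [0.5005 0.1592 0.0627] [-1.80e+02 -1.00e-02  6.11e+00] [ 39.1  16.3 -30.1   0.  -43.6  57. ] F [-4.1  0.5  5.6] op 0.0318
[-0.14  1.22 -0.06] [ 0.34 -0.03 -1.85]
```

View pics/p19s.png

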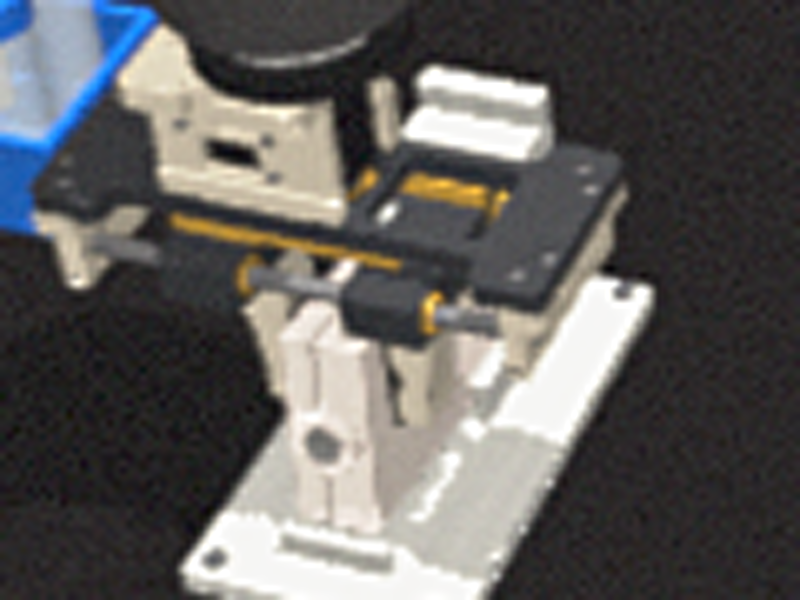

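>>> {"api": "jog_arm", "payload": {"commands": [{"x": 0,"y": 0,"z": 0.2,"roll": 0},{"x": 0,"y": 0,"z": 0.2,"roll": 0},{"x": 0,"y": 0,"z": 0.2,"roll": 0},{"x": 0,"y": 0,"z": 0.2,"roll": 0},{"x": 0,"y": 0,"z": 0,"roll": 0}]}}

```text
clock: 25.0
tool_pos: [0.5004, 0.1592, 0.0546]
orientation: [-180.0, -0.0, 6.1]
force: [-5.0, 0.4, 3.0]
opening: 0.032
```

```bash

python3 - <<'E'
from plant import ctrl; from h import *
o=ctrl.get_obs(); st(o); print(o["moment"].round(2),need(o,cradle(-.037,0,.0812)))
T=ctrl.snapshot("top");S=ctrl.snapshot("side")
cv2.imwrite("pics/p20s.png",cv2.resize(S["image"][200:290,175:295],(800,600),interpolation=cv2.INTER_CUBIC)[:,:,::-1])
E
```

```text
25.0 [0.5004 0.1592 0.0546] [-1.80e+02 -1.00e-02  6.11e+00] [ 39.1  17.  -30.5   0.  -42.5  57. ] F [-5.   0.4  3. ] op 0.032
[-0.15  1.04 -0.04] [ 0.34 -0.03 -2.66]
```

View pics/p20s.png

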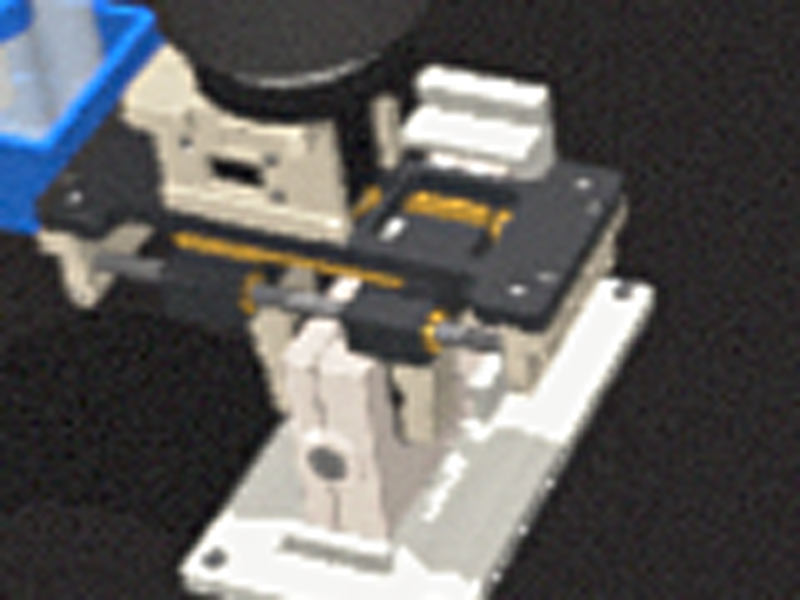

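>>> {"api": "jog_arm", "payload": {"commands": [{"x": 0,"y": 0,"z": 0.15,"roll": 0},{"x": 0,"y": 0,"z": 0.15,"roll": 0},{"x": 0,"y": 0,"z": 0.15,"roll": 0},{"x": 0,"y": 0,"z": 0,"roll": 0}]}}

```text
clock: 25.5
tool_pos: [0.5006, 0.1593, 0.05]
orientation: [-180.0, -0.0, 6.1]
force: [-3.9, -1.0, 5.3]
opening: 0.0321
```

```bash

python3 - <<'E'
from plant import ctrl; from h import *
o=ctrl.get_obs(); st(o); print(o["moment"].round(2),need(o,cradle(-.037,0,.0812)))
T=ctrl.snapshot("top");S=ctrl.snapshot("side")
cv2.imwrite("pics/p21s.png",cv2.resize(S["image"][220:295,185:285],(800,600),interpolation=cv2.INTER_CUBIC)[:,:,::-1])
E
```

```text
25.5 [0.5006 0.1593 0.05  ] [-1.8e+02 -1.0e-02  6.1e+00] [ 39.1  17.3 -30.8   0.  -41.9  57. ] F [-3.9 -1.   5.3] op 0.0321
[-0.14  1.01 -0.01] [ 0.33 -0.02 -3.12]
```

View pics/p21s.png

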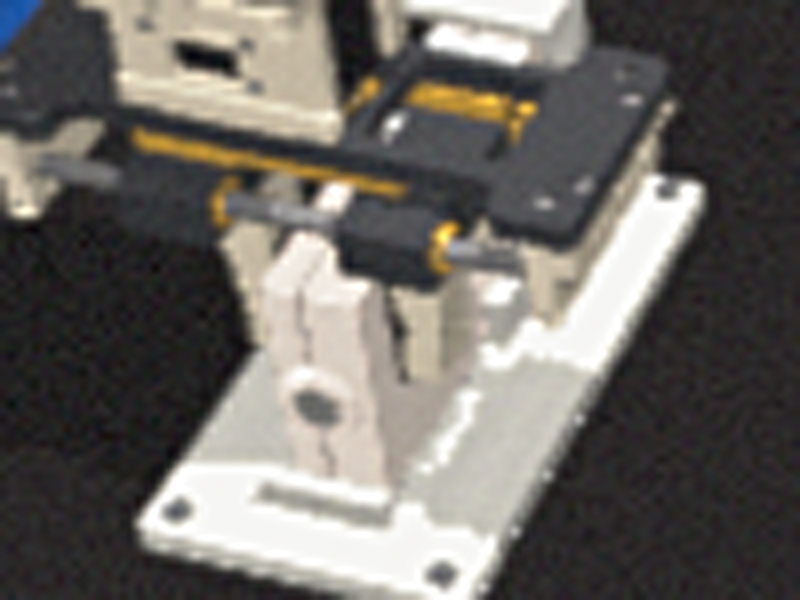

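>>> {"api": "jog_arm", "payload": {"commands": [{"x": 0,"y": 0,"z": 0.15,"roll": 0},{"x": 0,"y": 0,"z": 0.1,"roll": 0},{"x": 0,"y": 0,"z": 0,"roll": 0}]}}

```text
clock: 25.9
tool_pos: [0.5007, 0.1593, 0.0493]
orientation: [-180.0, -0.1, 6.1]
force: [-13.3, -1.3, 25.4]
opening: 0.0319
```

```bash

python3 - <<'E'
from plant import ctrl; from h import *
o=ctrl.get_obs(); st(o); print(o["moment"].round(2))
E
```

```text
25.9 [0.5007 0.1593 0.0493] [-1.80e+02 -5.00e-02  6.13e+00] [ 39.1  17.4 -30.8   0.  -41.7  57. ] F [-13.3  -1.3  25.4] op 0.0319
[-0.37  4.15 -0.16]
```

>>> {"api": "jog_arm", "payload": {"commands": [{"x": -0.1,"y": 0,"z": -0.15,"roll": 0},{"x": 0,"y": 0,"z": 0,"roll": 0}]}}

```text
clock: 26.1
tool_pos: [0.4999, 0.1594, 0.0493]
orientation: [-180.0, -0.1, 6.1]
force: [-4.4, -0.2, 10.0]
opening: 0.0321
```

>>> {"api": "jog_arm", "payload": {"commands": [{"x": 0,"y": 0,"z": 0,"roll": 0},{"x": 0,"y": 0,"z": 0,"roll": 0},{"x": 0,"y": 0,"z": 0,"roll": 0},{"x": 0,"y": 0,"z": 0,"roll": 0},{"x": 0,"y": 0,"z": 0,"roll": 0}], "gripper": 6.5}}

```text
clock: 26.6
tool_pos: [0.4997, 0.1591, 0.0485]
orientation: [180.0, 0.0, 6.1]
force: [0.3, 0.5, -0.3]
opening: 0.0629
```

```bash

python3 - <<'E'
from plant import ctrl; from h import *
o=ctrl.get_obs(); st(o); print(o["moment"].round(2))
S=ctrl.snapshot("side")
cv2.imwrite("pics/p22s.png",cv2.resize(S["image"][220:295,185:285],(800,600),interpolation=cv2.INTER_CUBIC)[:,:,::-1])
E
```

```text
26.6 [0.4997 0.1591 0.0485] [1.7999e+02 1.0000e-02 6.0800e+00] [ 39.1  17.4 -30.9   0.  -41.7  57. ] F [ 0.3  0.5 -0.3] op 0.0629
[-0.08 -0.01  0.04]
```

View pics/p22s.png

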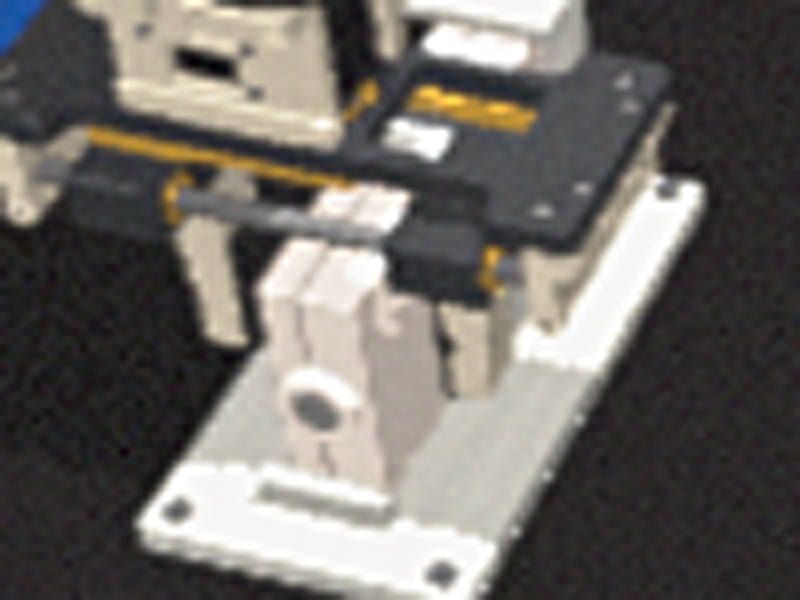

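Released; the box stays put. Retreat straight up, then back to the side for a clear view.

>>> {"api": "jog_arm", "payload": {"commands": [{"x": 0,"y": 0,"z": -1,"roll": 0},{"x": 0,"y": 0,"z": -2,"roll": 0},{"x": 0,"y": 0,"z": -3,"roll": 0},{"x": 0,"y": 0,"z": -4,"roll": 0},{"x": 0,"y": 0,"z": -4,"roll": 0},{"x": 0,"y": 0,"z": -4,"roll": 0},{"x": 0,"y": 0,"z": -3,"roll": 0},{"x": 0,"y": -3,"z": 0,"roll": 0},{"x": 0,"y": -4,"z": 0,"roll": 0},{"x": 0,"y": -4,"z": 0,"roll": 0},{"x": 0,"y": -4,"z": 0,"roll": 0},{"x": 0,"y": -4,"z": 0,"roll": 0}]}}

```text
clock: 27.85
tool_pos: [0.479, 0.3494, 0.2598]
orientation: [-180.0, -0.0, 6.1]
force: [0.1, -0.1, 0.2]
opening: 0.065
```

```bash

python3 - <<'E'
from plant import ctrl; from h import *
o=ctrl.get_obs(); st(o)
T=ctrl.snapshot("top");S=ctrl.snapshot("side")
cv2.imwrite("pics/p23s.png",cv2.resize(S["image"][190:310,140:300],(800,600),interpolation=cv2.INTER_CUBIC)[:,:,::-1])
cv2.imwrite("pics/p23t.png",cv2.resize(T["image"][225:315,195:315],(800,600),interpolation=cv2.INTER_CUBIC)[:,:,::-1])
cv2.imwrite("pics/p23f.png",T["image"][:,:,::-1])
E
```

```text
27.85 [0.479  0.3494 0.2598] [-1.7996e+02 -4.0000e-02  6.0800e+00] [ 55.   11.7  -7.2   0.  -71.1  41.1] F [ 0.1 -0.1  0.2] op 0.065
```

View pics/p23s.png

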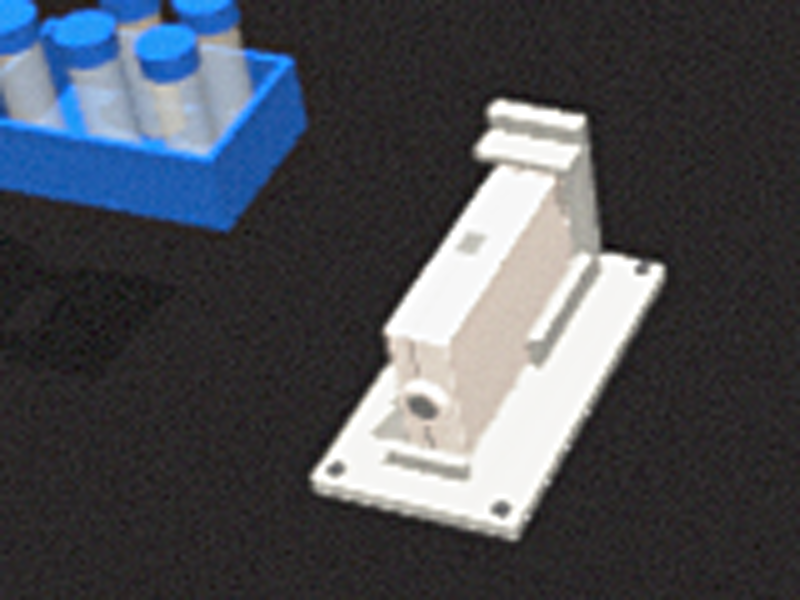

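View pics/p23t.png

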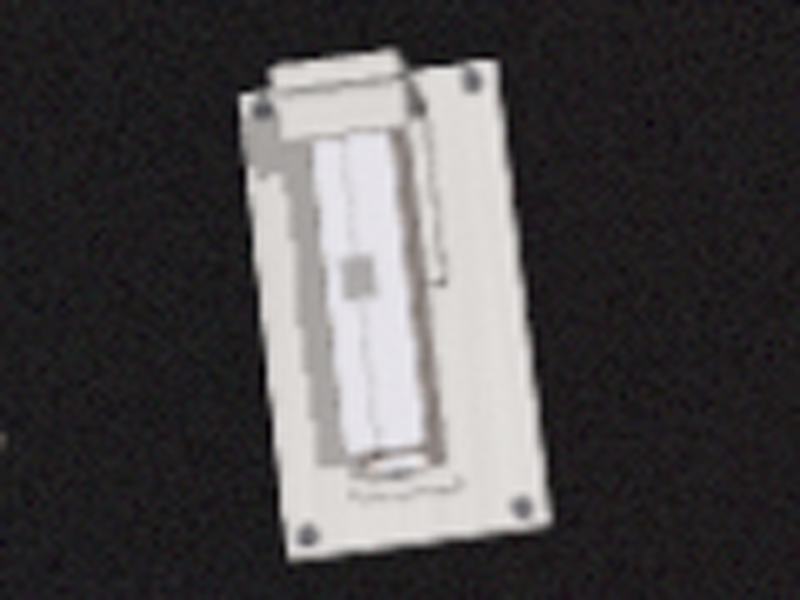

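View pics/p23f.png

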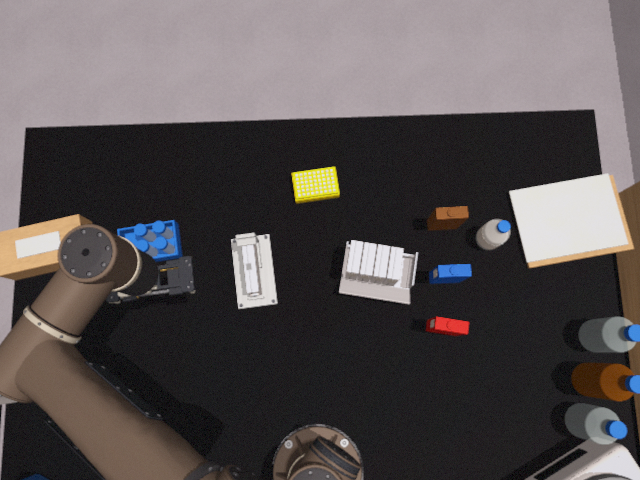

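```bash

python3 - <<'E'
from plant import ctrl; from h import *
T=ctrl.snapshot("top");S=ctrl.snapshot("side")
k=800/120
q=lambda x,y:(140+x/5-.4,190+y/5-.4)
t=lambda x,y:(195+x/k-.4,225+y/k-.4)
iv=lambda P:(rz(CY).T@(P-CR).T).T.round(4)
print("top-face edge pts @z.096", iv(toz(T,[t(347,457),t(427,450),t(315,140),t(390,133)],.096)))
obs=[(T,(42,0,145),t(398,463)),(S,(42,0,145),q(422,403)),(S,(84,16,140),q(385,333)),(S,(84,-16,140),q(452,346)),(T,(84,16,140),t(347,457)),(T,(84,-16,140),t(427,450)),(S,(0,-16,140),q(468,452))]
x,r=fitheld(obs,[.07,0,.012,1.57]); print(x[:3].round(4),np.degrees(x[3]).round(1),r.round(1))
E
```

```text
top-face edge pts @z.096 [[-0.0706  0.0159  0.096 ]
 [-0.0721 -0.0159  0.096 ]
 [ 0.0586  0.0148  0.096 ]
 [ 0.0574 -0.0156  0.096 ]]
[ 0.0772 -0.0001  0.031 ] 96.4 [ 0.2  0.2  0.6 -0.1 -0.5 -0.2 -1.6 -0.1 -0.1  0.1 -0.1 -0.4  1.2  0.6]
```

```bash

python3 - <<'E'
from plant import ctrl; from h import *
T=ctrl.snapshot("top");S=ctrl.snapshot("side")
k=800/120
def bp(l,px,z,th):
    a,y,h=np.array(l)/1e3;c,s=np.cos(th),np.sin(th); return cradle(px+a*c-h*s,y,z+a*s+h*c)
# draw model wireframe flat at px=.0686
im=cv2.resize(S["image"][190:310,140:300],(800,600),interpolation=cv2.INTER_CUBIC)[:,:,::-1].copy()
for th,col in((90,(0,0,255)),(86,(0,160,0))):
    P={ (a,y,h):(proj(S,bp((a,y,h),.0686,.012,np.radians(th)))[0]-[140,190]+.5)*5 for a in(0,84) for y in(-16,16) for h in(0,140)}
    ks=list(P)
    for i in ks:
        for j in ks:
            if sum(u!=v for u,v in zip(i,j))==1: cv2.line(im,tuple(int(v) for v in P[i]),tuple(int(v) for v in P[j]),col,1)
cv2.imwrite("pics/p24.png",im)
E
```

```text
(no output)
```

View pics/p24.png

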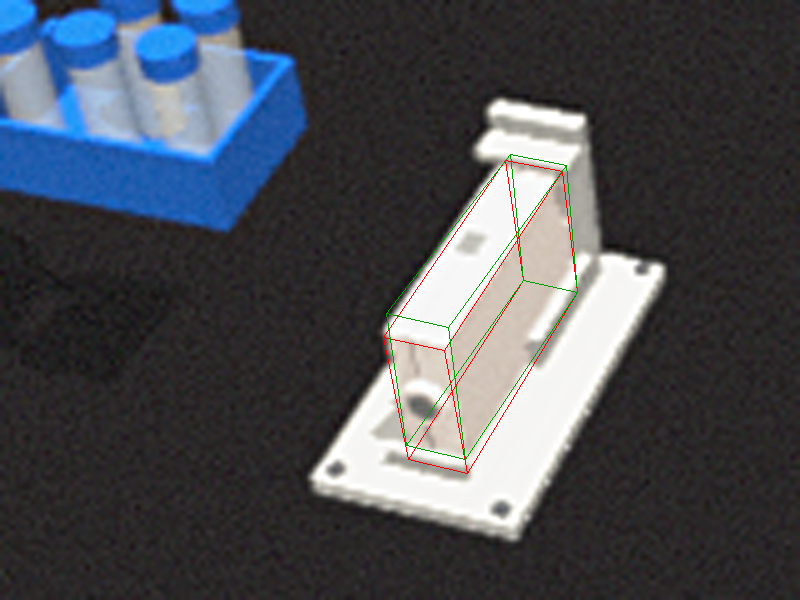

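```bash
python3 -c "
from plant import ctrl
print(ctrl.close_job())"
```

```text
the job is handed in; nothing more can be done
None
```

The capped box now lies in the cradle, released, and I handed the job in after about 28 s. No verdict was reported.

**What I did:** I pushed the box outward from behind with the closed fingers until it leaned on the sloping board at about 40°. I then gripped its sides, lifted it out and set the heel under the lip while the box was still tilted at about 44°. I turned it down about its foot, slid it home against the end stop, lowered it flat, let go and backed off.

**Last checks:**
- **Box position:** the top-camera edges are centred (y = ±16 mm) and straight. The cap end sits about 71 mm from the cradle's middle, inside the threshold, and the foot is about 12 mm under the lip.
- **Box height and tilt:** a wireframe of a flat-lying box overlays the side picture well.
- **Surroundings:** the final top picture shows the four plain boxes still standing and the bystanders in place. I judged this by eye and did not measure it.
- **Forces:** the highest wrist force I read was about 29 N, and it was near zero after release.

**What disagreed:** the free pose fit of the lying box gave 96° and a foot corner 31 mm up. From these views it cannot separate tilt from height, so I relied on the wireframe overlay instead. While the box was being turned down in the grip, it briefly slid back out from under the lip before going home.

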